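# Fasten the draw latch of a travel case in a textile conservation workshop

### The arm

A 6-joint arm with a two-finger parallel gripper is mounted at the origin on the work surface. World frame = base frame: x ahead of the robot, y to its left, z up, the work surface at z = 0. Lengths are in m, angles in rad, forces in N, time in s.
With the tool pointing down it reaches from about 0.35 to 0.775 m from the base axis. Payload 7.3 kg.
Tool frame: the origin (TCP) lies midway between the tips of the shut fingers; the grasp point (between the pads) lies robot.grasp_offset behind it (robot.grasp_offset is the distance from the TCP to the grasp point, in m); z points along the fingers, x is the direction in which the jaws open and shut, and the axes are right-handed (so a half turn about z gives the same grasp; the last joint's range is limited). The gripper opens to 92 mm and grips with 3 to 60 N. Pads are 19 mm wide; open, the fingers measure 130 mm over their backs; the gripper's body (75 mm by 190 mm) begins 47 mm behind the grasp point.
Start: joints at [-1.332, 0.342, 1.524, -0, 1.275, -0.146], TCP at [0.197, -0.487, 0.227] pointing down, gripper open.
Joint ranges: [-2.53, 2.53], [-0.77, 2.02], [0.04, 2.7], [-1, 4.14], [0.28, 2.66], [-3.11, 3.11]. Speed limits (rad/s): [2.57, 2.57, 3.14, 3.14, 3.14, 3.14].

### API

Orientations are given as [roll, pitch, yaw] about the fixed x, y, z axes, in that order (R = Rz(yaw) Ry(pitch) Rx(roll)).
In Python, from cell import robot gives the robot as it stands. The module is installed in compiled form; this text tells all that it offers.
- The arm moves only by the tool move_arm, never from a script. Its argument "increments" is a list of rows, each a list of 7 numbers: the finger opening in mm, from 0 to 91.8, then the shift along the tool's x, y, z in mm, then the turn, a rotation vector about the tool's x, y, z in rad. A call has 1 to 12 rows; each row shifts and turns the pose as measured when the row begins, along the tool's axes as they then stand; what a row does not reach is not made up. A row lasts 1/8 s, in which the tool goes at most 62.5 mm and 10.7 degrees, less where a joint would pass 70% of its speed; a pose out of reach is approached as far as the arm can. A call is refused whole if a number of a shift passes 62.5 or a number of a turn 0.188, either way. A call with a gripper value outside its range is refused whole. The fingers move at their own pace and stop on an object; "newtons" is the grip in N (left out, the last holds). Time passes only in rows, so rows that do not move let the fingers close. It gives the time, the measured TCP pose, the force and the opening at its end, in the units of the state.
- robot.observe(): the state, without advancing time (a new reading comes with each control period).
- robot.read_camera(name): name is "scene" or "top"; returns a dict with "img" (400x640x3 uint8, red, green, blue), "fx", "fy", "cx", "cy" (pixels), "T" (4x4, takes a point from camera to world coordinates). Camera axes: x right, y down, z forward; pixel columns grow to the right and rows downward; lengths in m; the calibration is good to about 2 mm. A picture is of the moment at which its call begins. There is no depth.
- robot.hand_in(): hands the job in, once; it reports no verdict.
Trained networks look in the newest picture that a camera, given by its name, has taken for a name from the list of things; names that differ only in an ending like _2 or _b are one class to them, and where a whole thing is asked for, a point or a joint stands for the part that bears it (a point fixed in the world has none). Each returns a list of dicts, best first, with "conf" (0 to 1); they miss things now and then, are a little off and sometimes report something else, mostly with a low value. They report only what shows in the picture. A call takes as long as a camera call.
- robot.look_for(thing, camera): "rect" ([left, top, width, height] in pixels, round what is visible of it).
The state is a dict: "time": time; "qpos": joint angles; "qvel": joint speeds; "joint_efforts": joint torques, N m; "tool_pos": TCP position; "tool_rot": TCP orientation; "contact_force": force on the tool from outside, world axes, zero at the start; "torque": the same for the moment, N m; "opening": finger opening in m.
Only numpy, scipy, OpenCV 4.12 (cv2) and the standard library are available. Lean on these libraries where they do the work, as an engineer would, in place of code of your own. Each camera call takes 0.05 s, during which the arm holds its last target.

### The job

The packed travel case standing on the bench has its latch undone: take its wire loop over and down behind the hook on the lid and draw the loop back by hand until it sits home under the lip and pulls lightly but firmly on the hook. Only then press the lever down flat, past centre, so that the lid is pulled tight and the lever stays down by itself. Feel for the stops without forcing the latch, and leave everything else on the bench where it is.

Things in the scene. Friction and masses are not known exactly. Their poses are not given: they have to be found in the camera images.
- travel_case: dark case, aluminium edges, 280 mm wide (y), 150 deep (x), 200 high, standing upright on its hinge side, fast to the bench. Origin: on the bench under it; z up, x across the seam from base half to lid half, y along the seam. Top face at z = 200 mm, seam crosses it at x = 12 mm. The latch is on the top face at y = 0; the top face is bare for 55 mm either side of y = 0
- lever_plate: latch lever, steel plate 26 mm wide, top face 7 mm above the pivot line when flat. Origin: middle of the pivot axis, at case x = -14 mm, 15 mm above the top face. Its x points from free end to pivot, y along the pivot; free end at x = -56 mm. Pressed at the free end it needs at most about 10 N; over 30 N bends it
- lever_tip (a point): point to press, on the lever's upper face 4 mm from its free end. In the lever_plate frame: x = -52 mm, z = 8.2 mm. With the lever flat it lies 23 mm above the case's top face, on a hard stop
- latch_lever (a joint): lever angle, rad: 0 = flat, pointing away from the lid (hard stop); 1.57 upright; about 2 at the start, leaning to the lid; limit 2.3. Friction holds it where it is left. With the loop home on the hook it stands at about 0.9, where the load begins; it passes centre only in the last 0.05 rad, and left above that it is not closed
- catch_loop: wire loop, 5 mm wire, 44 mm wide over its side wires, 57 mm from pin to end bar. Origin: middle of its pin, which the lever carries 16 mm from the lever's pivot; x from pin to end bar, y along the pin. It stays at any angle by friction; the lever passes inside it. Pinch it across the side wires (44 mm) by the end bar; pulling it turns the lever along with 3 to 5 N
- loop_bar: the loop's end bar, 5 mm round, 39 mm long. Origin: its centre; y along the bar. Once it is home, ease the pull before letting go: fingers that open under load jerk the bar up against the lip
- keeper: steel hook on the lid, 26 mm wide. Origin: seat of the end bar's centre, 13 mm above the top face; z up, x away from the lever. Upright at x = -6 to -3 mm, lip from it to x = +2, underside z = 2.5, top 5.6; foot top z = -6 (bar rests there at z = -3.5). Lower the bar beyond x = 5, then slide it back under the lip. Gives 1 mm per 15 N. Drawn home, the loop pulls 3 to 15 N; more harms it
- case_lid (a joint): lid angle about its hinge at the foot of the case, rad: about 0.0155 while the seal holds the seam 3 mm open at the top, about 0.003 when drawn tight, the seal then pushing back with some 60 N
- scissors: bystander: scissors, 150 mm, black rings, leave alone. Origin: centre of its underside
- pot: bystander: white lidded pot, 42 mm across, 50 mm high, leave alone. Origin: centre of its underside
- tape_reel: bystander: black reel, 52 mm across, 14 mm high, lying on top of the case beside the latch, leave alone. Origin: centre of its underside
- glass_weight: bystander: green glass weight, 60 mm disc 22 mm high, leave alone. Origin: centre of its underside
- tweezers: bystander: steel tweezers, 140 mm, leave alone. Origin: centre of its underside
- hot_spatula: bystander: heated-spatula handpiece, white handle, 200 mm, leave alone. Origin: centre of its underside
- block_yellow: bystander: yellow block, 75 x 55 x 40 mm, leave alone. Origin: centre of its underside
- pencil: bystander: green pencil, 175 mm, leave alone. Origin: centre of its underside

How it is judged:
On the way, in this order (a step that is already met when the one before it is completed fails the run):
1. the loop has been drawn home under the hook's lip and pulls on the hook, the lever still up and not yet touched (x of loop_bar in the frame of keeper between -0.003 and 0.0006 m and z of loop_bar in the frame of keeper between -0.006 and 0.0015 m and contact force between loop_bar and keeper above 3 N and value of joint latch_lever above 0.5 rad and contact force between the fingers and lever_plate below 0.3 N), for 0.2 s.
2. the lever is pressed flat with the loop still on the hook and the lid drawn tight (x of loop_bar in the frame of keeper between -0.003 and 0.0035 m and z of loop_bar in the frame of keeper between -0.006 and 0.0015 m and value of joint latch_lever below 0.03 rad and value of joint case_lid below 0.006 rad and contact force between loop_bar and keeper above 35 N), for 0.3 s.
At the end, for the whole second after the job is handed in: the loop's end bar sits under the hook's lip (at most 3.5 mm from its seat along the pull, at most 1.5 mm above it) and pulls on the hook with over 35 N, the lever lies flat (under 0.03 rad), and the lid is drawn in (lid angle under 0.006 rad, about 1 mm of gap) (all of step 2); the robot touches nothing.
It fails at once if the lever is pressed with more than 30 N (contact force between the fingers and lever_plate above 30 N).
It fails at once if the loop, in the fingers, is pulled or pressed against the hook with more than 15 N (contact force between the fingers and catch_loop above 1 N and contact force between loop_bar and keeper above 15 N).
It fails at once if the fingers press on the hook with more than 25 N (contact force between the fingers and keeper above 25 N).
It fails at once if a bystander is moved by more than 20 mm (distance of any of scissors, pot, tape_reel, glass_weight, tweezers, hot_spatula, block_yellow, pencil from where it was at the start of the episode above 0.02 m).
It also fails if it takes over 66 s, if anything falls off the work surface, if the arm or the gripper's body presses on something with over 40 N, if the wrist force passes 120 N, or if a joint passes its speed limit or range.

## Working session

There is one attempt and no reset: what is moved stays moved. The work goes in short steps, Python scripts to look and compute and a tool call to move; the robot and the scene stay as the last step left them, time stands still between calls to the robot, and variables do not carry over. Pictures are saved under pics/ and viewed, and the job is handed in when it is done.

Besides the shell and the picture viewer there is one more tool, called after "Request:" as name(argument=value, ...), one argument or row to a line, values as JSON. move_arm: Moves the arm, as the interface text tells. Its arguments: {"type":"object","properties":{"increments":{"type":"array"},"newtons":{"type":"number"}},"required":["increments"]}

```bash
mkdir -p pics
python3 - <<'E'
from cell import robot
import cv2,numpy as np
for c in ["scene","top"]:
    d=robot.read_camera(c); cv2.imwrite(f"pics/{c}0.png",d["img"][:,:,::-1]); print(c,d["fx"],d["cx"],d["cy"],np.round(d["T"],4).tolist())
    for t in ["travel_case","lever_plate","catch_loop","loop_bar","keeper","lever_tip","tape_reel"]:
        try: print(t,[(r["rect"],round(r["conf"],2)) for r in robot.look_for(t,c)[:2]])
        except Exception as e: print(t,e)
s=robot.observe(); print(s)
print(robot.grasp_offset)
E
```

```text
scene 398.94654044109336 310.65151563809957 203.32418740594616 [[-0.735, 0.3796, -0.5618, 1.2059], [0.6778, 0.3917, -0.6222, 0.7609], [-0.0161, -0.8382, -0.5452, 0.7973], [0.0, 0.0, 0.0, 1.0]]
travel_case [([245.7, 157.8, 102.1, 98.8], 0.89), ([478.9, 276.6, 34.8, 33.3], 0.58)]
lever_plate [([424.7, 318.6, 70.6, 10.6], 0.69), ([286.9, 166.2, 11.1, 8.9], 0.41)]
catch_loop [([282.3, 154.9, 18.2, 18.8], 0.44)]
loop_bar []
keeper [([283.3, 178.9, 9.0, 11.2], 0.42)]
lever_tip []
tape_reel [([318.4, 176.1, 14.5, 10.8], 0.63)]
top 438.1230893605763 326.42616060370585 203.60583769949184 [[-0.0075, -0.9982, 0.0589, 0.4408], [-0.9999, 0.0069, -0.0111, 0.0092], [0.0107, -0.0589, -0.9982, 1.4827], [0.0, 0.0, 0.0, 1.0]]
travel_case [([290.0, 156.5, 106.2, 80.3], 0.83)]
lever_plate [([339.6, 188.7, 10.2, 6.6], 0.64), ([278.3, 208.5, 13.3, 11.2], 0.58)]
catch_loop [([335.8, 184.7, 12.2, 17.5], 0.55), ([166.2, 177.3, 27.6, 25.4], 0.42)]
loop_bar []
keeper [([337.4, 187.6, 12.0, 8.1], 0.46)]
lever_tip [([338.9, 186.2, 6.9, 9.4], 0.58), ([156.5, 197.3, 37.8, 35.6], 0.18)]
tape_reel [([165.6, 173.0, 31.6, 31.6], 0.66), ([307.3, 206.4, 18.7, 16.5], 0.54)]
{'time': 0.8, 'qpos': array([-1.33197049e+00,  3.41972808e-01,  1.52408305e+00, -1.61029541e-05,
        1.27538793e+00, -1.46017384e-01]), 'qvel': array([-0.00043884,  0.0006016 ,  0.00063801,  0.00143549, -0.00081271,
       -0.00109891]), 'joint_efforts': array([ 1.92313382e-03, -4.31080842e+01, -2.44468832e+01,  7.18578743e-02,
        4.81545471e-02, -2.55270493e-05]), 'tool_pos': array([ 0.19710698, -0.48662634,  0.22676056]), 'tool_rot': array([ 3.14155575e+00, -1.45041460e-04, -1.18594842e+00]), 'contact_force': array([ 0.09484286,  0.99733934, -0.09903702]), 'torque': array([-0.02406963, -0.00119122, -0.01481056]), 'opening': 0.09211850630025364}
0.0188
```

Run:
```python
import cv2,numpy as np
a=cv2.imread("pics/top0.png");b=cv2.imread("pics/scene0.png")
cv2.imwrite("pics/topc.png",cv2.resize(a[145:245,280:410],None,fx=6,fy=6,interpolation=cv2.INTER_CUBIC))
cv2.imwrite("pics/scenec.png",cv2.resize(b[140:265,230:370],None,fx=4.8,fy=4.8,interpolation=cv2.INTER_CUBIC))
```

```text
(no output)
```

View pics/top0.png

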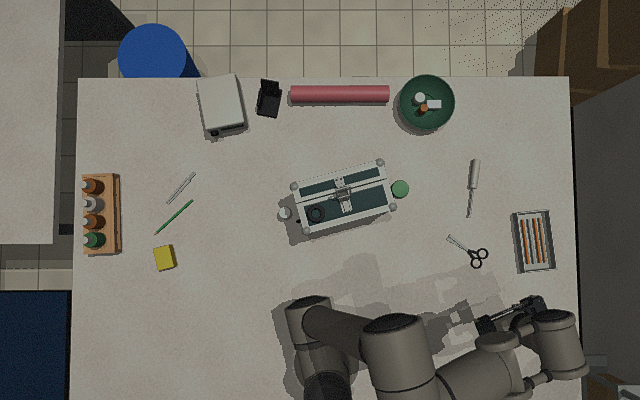

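View pics/scene0.png

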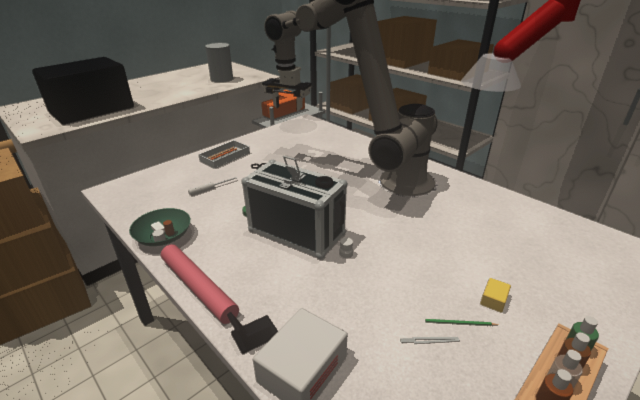

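```bash
ls pics
```

```text
scene0.png
scenec.png
top0.png
topc.png
```

View pics/topc.png

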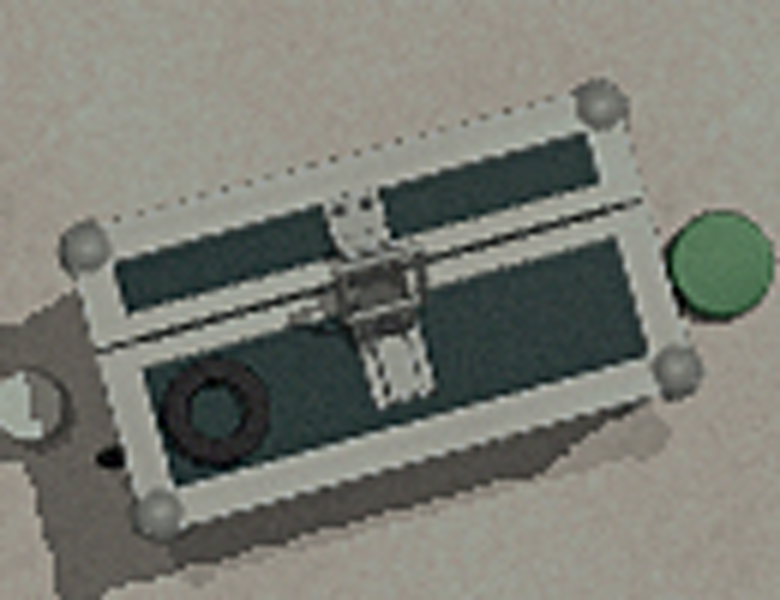

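View pics/scenec.png

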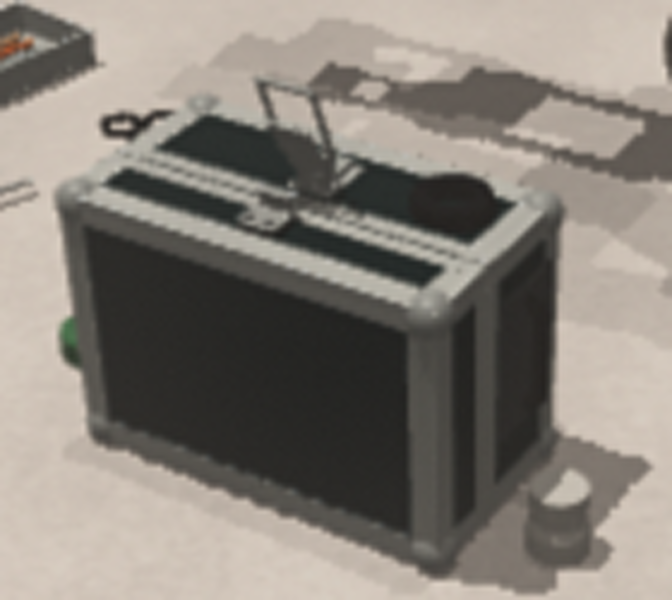

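```bash
cat > h.py <<'E'
import numpy as np, cv2
from scipy.optimize import least_squares
K={}
K["scene"]=(398.94654,310.6515,203.3242,np.array([[-0.735,0.3796,-0.5618,1.2059],[0.6778,0.3917,-0.6222,0.7609],[-0.0161,-0.8382,-0.5452,0.7973],[0,0,0,1]]))
K["top"]=(438.12309,326.42616,203.60584,np.array([[-0.0075,-0.9982,0.0589,0.4408],[-0.9999,0.0069,-0.0111,0.0092],[0.0107,-0.0589,-0.9982,1.4827],[0,0,0,1]]))
def proj(c,P):
    f,cx,cy,T=K[c]; P=np.atleast_2d(P); q=(P-T[:3,3])@T[:3,:3]
    return np.c_[cx+f*q[:,0]/q[:,2], cy+f*q[:,1]/q[:,2]]
def ray(c,u,v,z):
    f,cx,cy,T=K[c]; d=T[:3,:3]@np.array([(u-cx)/f,(v-cy)/f,1]); return T[:3,3]+d*(z-T[2,3])/d[2]
def case2w(p,P):
    x,y,a=p[:3]; P=np.atleast_2d(P); c,s=np.cos(a),np.sin(a)
    return np.c_[x+c*P[:,0]-s*P[:,1], y+s*P[:,0]+c*P[:,1], P[:,2]]
E
python3 - <<'E'
from h import *
# corners lid-left, lid-right, base-right, base-left (left=+y)
t=np.array([(85,247),(600,103),(677,370),(158,513)])/6+[280,145]
s=np.array([(75,192),(202,103),(545,205),(430,303)])/4.8+[230,140]
for u in t: print(ray("top",*u,0.2)*1000)
C=np.array([[78,140],[78,-140],[-75,-140],[-75,140]])/1000
# scene: which corners? print candidates
P=np.c_[C,np.full(4,.197)]
r=least_squares(lambda p:(proj("top",case2w(p,P))-t).ravel(),[.5,0,.25])
print(r.x,r.fun)
print((proj("scene",case2w(r.x,P))-[230,140])*4.8)
# seam line top: (100,350)-(640,200) in crop
for u in ((100,350),(640,200)): print(ray("top",u[0]/6+280,u[1]/6+145,.2)*1000)
E
```

```text
[568.45290701  89.31584699 200.        ]
[ 637.9898979  -164.21351746  200.        ]
[ 506.1444773  -200.00782706  200.        ]
[438.20148411  54.22170082 200.        ]
[ 0.53655181 -0.05580415  0.26439927] [-3.48535274 -2.20755283  1.94176235 -3.38781812  3.42522756  1.8238744
 -1.8411906   3.61637607]
[[430.99386471 312.35256855]
 [ 54.477584   188.91071857]
 [198.94978614  94.82280737]
 [556.93693145 197.22316994]]
[517.88642459  82.15612788 200.        ]
[ 589.87999813 -183.18091277  200.        ]
```

Run:
```python
from h import *
t=np.array([(85,247),(600,103),(677,370),(158,513)])/6+[280,145]
s=np.array([(430,303),(75,192),(202,103),(545,205)])/4.8+[230,140]
def pts(ix,iz):
    C=np.array([[78-ix,140-ix],[78-ix,-140+ix],[-75+ix,-140+ix],[-75+ix,140-ix]])
    return np.c_[C,np.full(4,200-iz)]/1000
for w in (0,1):
  r=least_squares(lambda p:np.r_[(proj("top",case2w(p,pts(p[3],p[4])))-t).ravel(), w*(proj("scene",case2w(p,pts(p[3],p[4])))-s).ravel(),(p[4]-5)*.2],[.5,0,.25,8,5])
  print(r.x,np.round(r.fun,2))
p=r.x
# seam
S=case2w(p,np.array([[13.5,140,200],[13.5,-140,200]])/1000)
print("seam",(proj("top",S)-[280,145])*6,(proj("scene",S)-[230,140])*4.8)
# loop fit from scene: end bar ends, search phi for q=2
ax,az=-14,215
def geo(q,ph):
    pin=np.array([ax-16*np.cos(q),az+16*np.sin(q)])
    bar=pin+57*np.array([np.cos(ph),np.sin(ph)])
    tip=np.array([ax-56*np.cos(q),az+56*np.sin(q)])
    return pin,bar,tip
obs=np.array([(315,97),(258,80)])/4.8+[230,140]   # +y, -y end of bar
def P(q,ph):
    pin,bar,tip=geo(q,ph)
    return np.array([[bar[0],19.5,bar[1]],[bar[0],-19.5,bar[1]]])/1000
for q in (1.8,2,2.2):
  r=least_squares(lambda v:(proj("scene",case2w(p,P(q,v[0])))-obs).ravel(),[1.9]); print(q,r.x,r.fun, geo(q,r.x[0]), (proj("top",case2w(p,P(q,r.x[0])))-[280,145])*6)
```

```text
[ 0.53651994 -0.05583619  0.26431483  8.17301562  4.89514038] [-0.02 -0.21 -0.02  0.1  -0.1  -0.06  0.14  0.18 -0.    0.   -0.   -0.
 -0.    0.   -0.   -0.   -0.02]
[ 0.53588509 -0.05516431  0.26600045  7.89681729  5.23616631] [-0.37  0.03 -0.25  0.15 -0.21  0.15 -0.09  0.57 -0.35  0.45 -0.25 -0.42
  0.1   0.4  -0.79 -0.55  0.05]
seam [[ 97.31108162 361.63577247]
 [647.20389383 208.19058307]] [[488.83560528 256.69475746]
 [119.17000741 143.41855536]]
1.8 [1.02547176] [-1.01332605 -0.60062027 -0.23952787 -0.11939895] (array([-10.36476648, 230.58156209]), array([ 19.20088343, 279.31422409]), array([ -1.2766827 , 269.53546733])) [[336.8929264  269.62285173]
 [418.47850659 246.8780076 ]]
2 [1.0780427] [-1.10158765 -0.68502966 -0.33165427 -0.2039606 ] (array([ -7.34165062, 229.54875883]), array([ 19.62241136, 279.76767321]), array([  9.30422285, 265.9206559 ])) [[336.67643305 268.65347506]
 [418.2912156  245.90136005]]
2.2 [1.1373013] [-1.04872377 -0.68848647 -0.27727173 -0.20672491] (array([ -4.58398212, 227.93594246]), array([ 19.35858923, 279.66362632]), array([ 18.95606257, 260.27579861])) [[336.82478936 269.22497736]
 [418.43339421 246.4740666 ]]
```

Run:
```python
from h import *
p=[ 0.53588509,-0.05516431,0.26600045]
for u in ((100,350),(640,200)):
    w=ray("top",u[0]/6+280,u[1]/6+145,.2)[:2]-p[:2]; c,s=np.cos(p[2]),np.sin(p[2]); print((c*w[0]+s*w[1])*1000,(-s*w[0]+c*w[1])*1000)
a=cv2.imread("pics/top0.png");b=cv2.imread("pics/scene0.png")
def draw(c,img,x0,y0,w,h,f,n):
    im=cv2.resize(img[y0:y0+h,x0:x0+w],None,fx=f,fy=f,interpolation=cv2.INTER_CUBIC)
    im=cv2.convertScaleAbs(im,alpha=1.6)
    im2=im.copy()
    def pt(P):
        q=proj(c,case2w(p,np.array(P)/1000)); return [tuple(int(round(v)) for v in ((r-[x0,y0]+.5)*f)) for r in q]
    ax,az=-14,215
    q=2.;ph=1.08
    pin=np.array([ax-16*np.cos(q),az+16*np.sin(q)]);bar=pin+57*np.array([np.cos(ph),np.sin(ph)]);tip=np.array([ax-56*np.cos(q),az+56*np.sin(q)])
    for L,col in (([[pin[0],19.5,pin[1]],[bar[0],19.5,bar[1]],[bar[0],-19.5,bar[1]],[pin[0],-19.5,pin[1]]],(0,0,255)),
      ([[ax,13,az],[tip[0],13,tip[1]],[tip[0],-13,tip[1]],[ax,-13,az]],(0,255,0)),
      ([[31,13,213],[31,-13,213]],(255,0,255)),([[12,140,200],[12,-140,200]],(255,255,0))):
        g=pt(L)
        for i in range(len(g)-1): cv2.line(im2,g[i],g[i+1],col,1)
    cv2.imwrite(n,np.hstack([im,im2]))
draw("top",a,325,168,40,50,10,"pics/l_top.png")
draw("scene",b,270,145,50,50,8,"pics/l_scene.png")
```

```text
18.732411748838455 137.22226992980643
18.44358530917923 -137.70815098955117
```

View pics/l_top.png

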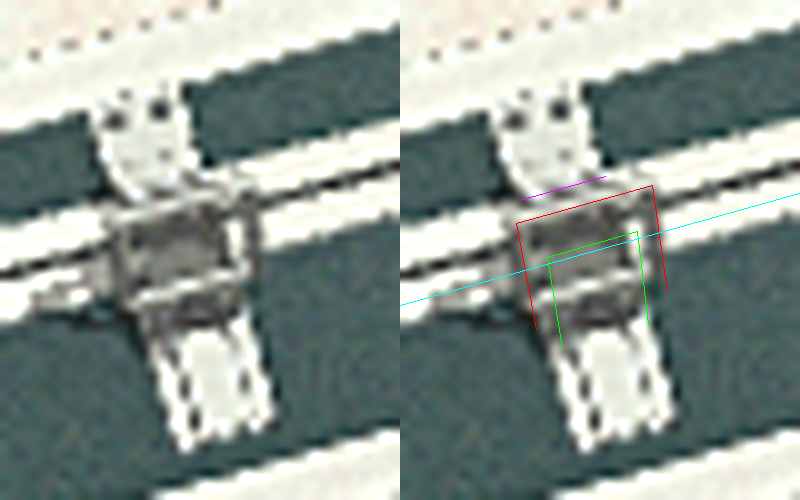

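View pics/l_scene.png

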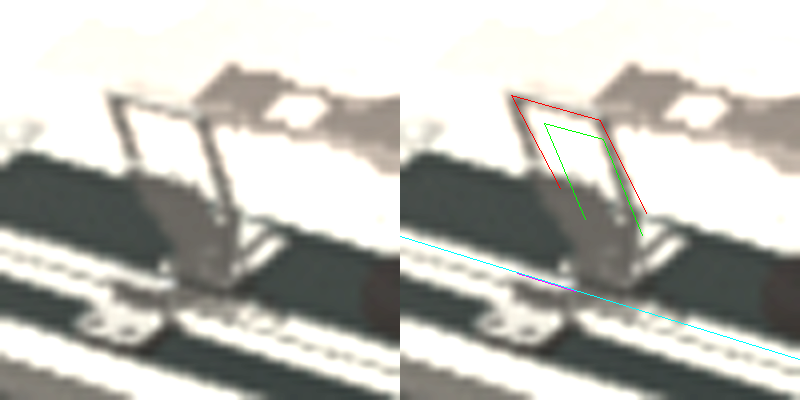

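Run:
```python
from h import *
p0=[ 0.53588509,-0.05516431,0.26600045]; 
o=case2w(p0,[[.0051,0,.2]])[0]; p0=[o[0],o[1],p0[2]]; print(p0)
so=np.array([(205,120),(112,95)])/8+[270,145]-.5
sl=np.array([(228,208),(133,168)])/8+[270,145]-.5
to=np.array([(118,212),(250,178)])/10+[325,168]-.5
ax,az=-14,215
def geo(q,ph):
    pin=np.array([ax-16*np.cos(q),az+16*np.sin(q)]);bar=pin+57*np.array([np.cos(ph),np.sin(ph)]);tip=np.array([ax-56*np.cos(q)+7*np.sin(q),az+56*np.sin(q)+7*np.cos(q)])
    return pin,bar,tip
def f(v,full=False):
    q,ph,dx,dy=v; pin,bar,tip=geo(q,ph); p=case2w(p0,[[dx/1000,dy/1000,0]])[0]; p=[p[0],p[1],p0[2]]
    B=np.array([[bar[0],19.5,bar[1]],[bar[0],-19.5,bar[1]]])/1000
    L=np.array([[tip[0],13,tip[1]],[tip[0],-13,tip[1]]])/1000
    r=np.r_[(proj("scene",case2w(p,B))-so).ravel(),(proj("scene",case2w(p,L))-sl).ravel(),(proj("top",case2w(p,B))-to).ravel(),dx/4,dy/4]
    return r
for s in ([2,1.1,0,0],[2.2,.8,0,0]):
    r=least_squares(f,s); print(r.x,np.round(r.fun,2),[np.round(g,1) for g in geo(*r.x[:2])])
```

```text
[np.float64(0.5408057229531673), np.float64(-0.05382364921508687), 0.26600045]
[ 2.24343962  1.09988373 -6.37963729  3.55882141] [ 0.27  0.89  0.76  0.94 -5.04 -2.61 -0.52  0.27 -1.54  1.15 -1.15  0.76
 -1.59  0.89] [array([ -4. , 227.5]), array([ 21.8, 278.3]), array([ 26.4, 254.4])]
[ 2.24344037  1.09988281 -6.37969623  3.55880447] [ 0.27  0.89  0.76  0.94 -5.04 -2.61 -0.52  0.27 -1.54  1.15 -1.15  0.76
 -1.59  0.89] [array([ -4. , 227.5]), array([ 21.8, 278.3]), array([ 26.4, 254.4])]
```

```bash
cat > fit.py <<'E'
from h import *
p0=[0.5408057,-0.0538236,0.2660]
so=np.array([(205,120),(112,95)])/8+[270,145]-.5
to=np.array([(118,212),(250,178)])/10+[325,168]-.5
ax,az=-14,215
def geo(q,ph):
    pin=np.array([ax-16*np.cos(q),az+16*np.sin(q)]);bar=pin+57*np.array([np.cos(ph),np.sin(ph)]);tip=np.array([ax-56*np.cos(q)+7*np.sin(q),az+56*np.sin(q)+7*np.cos(q)])
    return pin,bar,tip
# free triangulate bar
def f(v):
    x,y,z=v; P=case2w(p0,np.array([[x,y+19.5,z],[x,y-19.5,z]])/1000)
    return np.r_[(proj("scene",P)-so).ravel(),(proj("top",P)-to).ravel()]
r=least_squares(f,[20,0,280]); print(r.x,np.round(r.fun,2))
a=cv2.imread("pics/top0.png");b=cv2.imread("pics/scene0.png")
import sys
q,ph=float(sys.argv[1]),float(sys.argv[2])
def draw(c,img,x0,y0,w,h,f,n):
    im=cv2.resize(img[y0:y0+h,x0:x0+w],None,fx=f,fy=f,interpolation=cv2.INTER_CUBIC)
    im=cv2.convertScaleAbs(im,alpha=1.2 if c=="scene" else 1.6)
    im2=im.copy()
    def pt(P):
        qq=proj(c,case2w(p0,np.array(P)/1000)); return [tuple(int(round(v)) for v in ((r-[x0,y0]+.5)*f)) for r in qq]
    pin,bar,tip=geo(q,ph)
    for L,col in (([[pin[0],19.5,pin[1]],[bar[0],19.5,bar[1]],[bar[0],-19.5,bar[1]],[pin[0],-19.5,pin[1]]],(0,0,255)),
      ([[ax,13,az],[tip[0],13,tip[1]],[tip[0],-13,tip[1]],[ax,-13,az]],(0,255,0)),
      ([[31,13,213],[31,-13,213]],(255,0,255)),([[12,140,200],[12,-140,200]],(255,255,0))):
        g=pt(L)
        for i in range(len(g)-1): cv2.line(im2,g[i],g[i+1],col,1)
    cv2.imwrite(n,np.hstack([im,im2]))
draw("top",a,325,168,40,50,10,"pics/m_top.png")
draw("scene",b,270,145,50,50,8,"pics/m_scene.png")
E
python3 fit.py 2.0 1.13
```

```text
[ 16.06412073   0.56932293 280.84962908] [-0.75 -0.06 -0.25  0.   -0.53  0.56 -0.11  0.16]
```

View pics/m_top.png

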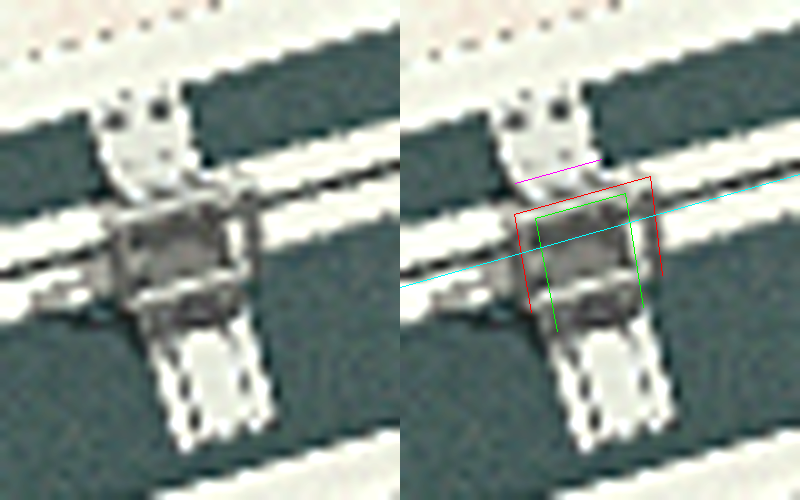

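View pics/m_scene.png

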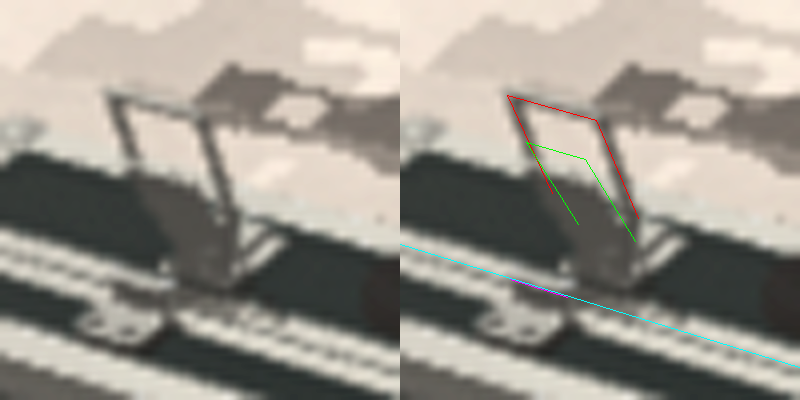

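```bash
cat > pl.py <<'E'
import numpy as np, sys
from scipy.spatial.transform import Rotation as Ro
from cell import robot
p0=[0.5408057,-0.0538236,0.2660]
cx=np.array([np.cos(p0[2]),np.sin(p0[2]),0]); cy=np.array([-cx[1],cx[0],0]); Z=np.array([0,0,1.])
o=np.array([p0[0],p0[1],0])
def c2w(P): P=np.array(P,float)/1000; return o+P[0]*cx+P[1]*cy+P[2]*Z
def w2c(P): d=np.array(P)-o; return np.array([d@cx,d@cy,d@Z])*1000
def tgtR(th):
    th=np.radians(th); z=-np.sin(th)*cx-np.cos(th)*Z; x=-cy; return Ro.from_matrix(np.c_[x,np.cross(z,x),z])
def state():
    s=robot.observe(); R=Ro.from_euler("xyz",s["tool_rot"])
    z=R.as_matrix()[:,2]; th=np.degrees(np.arctan2(-z@cx,-z[2])); f=s["contact_force"]
    print("t %.2f tcp_case"%s["time"],np.round(w2c(s["tool_pos"]),1),"th %.1f"%th,"yawerr",np.round((R.inv()*tgtR(th)).as_rotvec(),3),"F_case",np.round([f@cx,f@cy,f@Z],2),"op %.1f"%(s["opening"]*1000),"M",np.round(s["torque"],2),"q",np.round(s["qpos"],2))
    return s,R
def plan(wps,op):
    """wps: list of (case xyz TCP, theta, n)"""
    s,R=state(); p=np.array(s["tool_pos"]); rows=[]
    for P,th,n in wps:
        T=c2w(P); RT=tgtR(th); dr=(R.inv()*RT).as_rotvec(); p1=p;R1=R
        for i in range(n):
            pn=p1+(T-p1)*(i+1)/n; Rn=R1*Ro.from_rotvec(dr*(i+1)/n)
            d=R.as_matrix().T@(pn-p)*1000; r=(R.inv()*Rn).as_rotvec()
            row=[op]+[round(float(v),1) for v in d]+[round(float(v),3) for v in r]; rows.append(row)
            # propagate by rounded
            p=p+R.as_matrix()@np.array(row[1:4])/1000; R=R*Ro.from_rotvec(row[4:])
    for r in rows: print(r)
E
python3 - <<'E'
from pl import *
plan([((38,0.6,400),0,10),((38,.6,345),25,3)],80)
E
```

```text
t 0.80 tcp_case [-445.4 -327.2  226.8] th 0.0 yawerr [ 0.    -0.     0.119] F_case [ 0.35  0.94 -0.1 ] op 92.1 M [-0.02 -0.   -0.01] q [-1.33  0.34  1.52 -0.    1.28 -0.15]
[80, -26.8, -51.9, -17.3, 0.0, -0.0, 0.012]
[80, -27.5, -51.5, -17.4, 0.0, -0.0, 0.012]
[80, -28.0, -51.3, -17.3, 0.0, -0.0, 0.012]
[80, -28.7, -50.9, -17.3, 0.0, -0.0, 0.012]
[80, -29.3, -50.5, -17.3, 0.0, -0.0, 0.011]
[80, -29.8, -50.2, -17.4, 0.0, -0.0, 0.012]
[80, -30.4, -49.9, -17.3, 0.0, -0.0, 0.012]
[80, -31.0, -49.4, -17.3, 0.0, -0.0, 0.012]
[80, -31.7, -49.1, -17.4, 0.0, -0.0, 0.012]
[80, -32.2, -48.8, -17.3, 0.0, -0.0, 0.012]
[80, 0.0, 0.0, 18.3, -0.145, -0.0, -0.0]
[80, 0.0, -2.6, 18.2, -0.146, -0.0, -0.0]
[80, 0.0, -5.3, 17.5, -0.145, -0.0, -0.0]
```

Request:
move_arm(
  increments=[
    [80,-27,-52,-20,0,0,0.012],
    [80,-28,-52,-20,0,0,0.012],
    [80,-28,-51,-20,0,0,0.012],
    [80,-29,-51,-20,0,0,0.012],
    [80,-29,-50,-18,0,0,0.012],
    [80,-30,-50,-18,0,0,0.012],
    [80,-30,-50,-17,0,0,0.012],
    [80,-31,-49,-17,0,0,0.012],
    [80,-32,-49,-17,0,0,0.012],
    [80,-32,-49,-17,0,0,0.012],
  ],
)

```text
time: 2.05
tool_pos: [0.5857, -0.0361, 0.4159]
tool_rot: [-3.139, -0.001, -1.319]
contact_force: [1.3, -0.7, 0.0]
opening: 0.0798
```

Run:
```python
from pl import *
plan([((38,0.6,345),25,5)],70)
```

```text
t 2.05 tcp_case [ 48.    5.3 415.9] th -0.2 yawerr [-0.    -0.001 -0.014] F_case [ 1.1  -1.01  0.02] op 79.8 M [-0.02  0.02 -0.03] q [-0.19  0.41  0.92  0.    1.81  1.13]
[70, 1.0, 2.0, 14.2, -0.088, 0.0, -0.003]
[70, 0.9, 0.8, 14.3, -0.088, 0.001, -0.003]
[70, 1.0, -0.5, 14.3, -0.088, 0.0, -0.003]
[70, 0.9, -1.7, 14.2, -0.087, 0.0, -0.002]
[70, 0.9, -3.0, 14.0, -0.088, 0.001, -0.003]
```

Request:
move_arm(
  increments=[
    [70,1,2,14,-0.088,0,-0.003],
    [70,1,1,14,-0.088,0,-0.003],
    [70,1,-0.5,14,-0.088,0,-0.003],
    [70,1,-1.7,14,-0.088,0,-0.003],
    [70,1,-3,14,-0.088,0,-0.003],
    [70,0,0,0,0,0,0],
  ],
)

```text
time: 2.8
tool_pos: [0.5799, -0.0389, 0.3439]
tool_rot: [2.694, 0.001, -1.297]
contact_force: [-0.5, -0.4, -0.5]
opening: 0.0696
```

```bash
cat > look.py <<'E'
import sys,cv2
from pl import *
from h import *
n=sys.argv[1]
def go():
    ims=[]
    for c,(x0,y0,w,h) in (("top",(315,160,60,60)),("scene",(255,120,90,90))):
        im=robot.read_camera(c)["img"][:,:,::-1]; cv2.imwrite(f"pics/{n}_{c}_full.png",im)
        ims.append(cv2.convertScaleAbs(cv2.resize(im[y0:y0+h,x0:x0+w],(400,400) ,interpolation=cv2.INTER_CUBIC),alpha=1.3))
    cv2.imwrite(f"pics/{n}.png",np.hstack(ims))
go(); state()
E
python3 look.py a1
```

```text
t 2.90 tcp_case [ 41.4   3.9 347. ] th 25.3 yawerr [ 0.    -0.004  0.006] F_case [-0.52  0.03  0.49] op 69.7 M [ 0.11 -0.24  0.04] q [-0.11  0.7   0.69 -0.19  2.16  1.11]
```

View pics/a1.png

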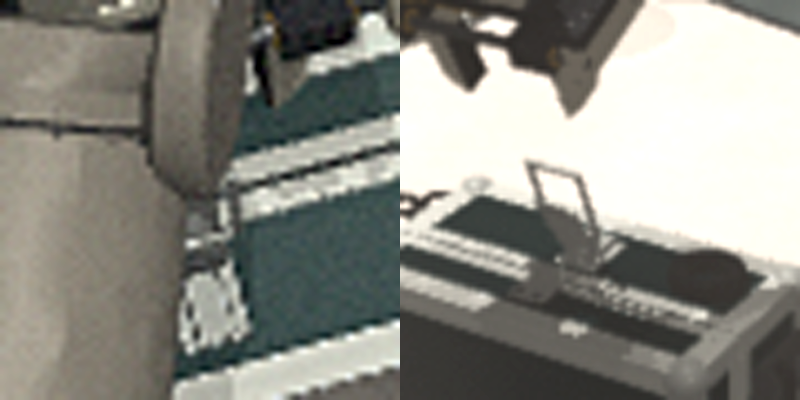

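Run:
```python
from pl import *
from h import *
s,R=state()
for y in (-40,-35,0,35,40): print(y,proj("scene",(s["tool_pos"]+R.as_matrix()[:,0]*(-y)/1000)[None]))
plan([((27,0.,304),25,3)],70)
```

```text
t 2.90 tcp_case [ 41.4   3.9 347. ] th 25.3 yawerr [ 0.    -0.004  0.006] F_case [-0.52  0.03  0.49] op 69.7 M [ 0.11 -0.24  0.04] q [-0.11  0.7   0.69 -0.19  2.16  1.11]
-40 [[271.64049016 137.14348172]]
-35 [[273.09048459 137.5047932 ]]
0 [[283.40614629 140.07526309]]
35 [[294.02078895 142.72023345]]
40 [[295.56233257 143.10435728]]
t 2.90 tcp_case [ 41.4   3.9 347. ] th 25.3 yawerr [ 0.    -0.004  0.006] F_case [-0.52  0.03  0.49] op 69.7 M [ 0.11 -0.24  0.04] q [-0.11  0.7   0.69 -0.19  2.16  1.11]
[70, 1.3, -1.8, 15.0, 0.002, -0.001, 0.002]
[70, 1.2, -1.7, 15.0, 0.001, -0.002, 0.002]
[70, 1.3, -1.7, 15.0, 0.002, -0.001, 0.002]
```

Run:
```python
import cv2
a=cv2.imread("pics/a1_scene_full.png")
cv2.imwrite("pics/a1z.png",cv2.resize(a[115:195,250:330],None,fx=7,fy=7,interpolation=cv2.INTER_CUBIC))
```

```text
(no output)
```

View pics/a1z.png

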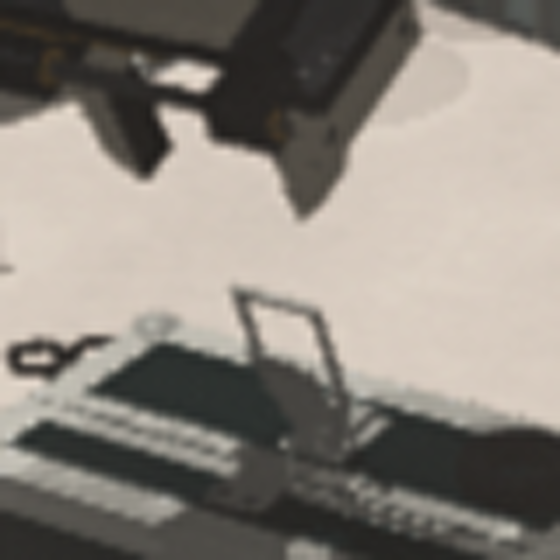

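Request:
move_arm(
  increments=[
    [64,1.5,-2,14,0,0,0],
    [64,1.3,-2,14,0,0,0],
    [64,1.2,-1.5,10,0,0,0.003],
    [64,0,0,0,0,0,0],
  ],
)

```text
time: 3.4
tool_pos: [0.5699, -0.0468, 0.316]
tool_rot: [2.716, -0.007, -1.302]
contact_force: [-0.3, 0.1, -0.0]
opening: 0.0641
```

```bash
cat > look2.py <<'E'
import sys,cv2
from pl import *
from h import *
n=sys.argv[1]
im=robot.read_camera("scene")["img"][:,:,::-1]
s,R=state();M=R.as_matrix()
x0,y0=255,130
z=cv2.resize(im[y0:y0+70,x0:x0+80],None,fx=9,fy=9,interpolation=cv2.INTER_CUBIC); z=cv2.convertScaleAbs(z,alpha=1.2)
op=s["opening"]*500
for sg in (1,-1):
    q=[]
    for a,b in ((-9.5,-18.8),(-9.5,0),(9.5,0),(9.5,-18.8)):
        P=s["tool_pos"]+M@np.array([sg*op,a,b])/1000
        q.append(((proj("scene",P[None])[0]-[x0,y0]+.5)*9).astype(int))
    cv2.polylines(z,[np.array(q)],False,(0,0,255),1)
cv2.imwrite(f"pics/{n}.png",z)
E
python3 look2.py a2
```

```text
t 3.45 tcp_case [ 30.2  -0.9 316.5] th 24.3 yawerr [-0.    -0.008 -0.   ] F_case [ 0.53 -0.39  1.64] op 64.2 M [ 0.09 -0.24  0.05] q [-0.12  0.66  0.83 -0.18  2.03  1.13]
```

View pics/a2.png

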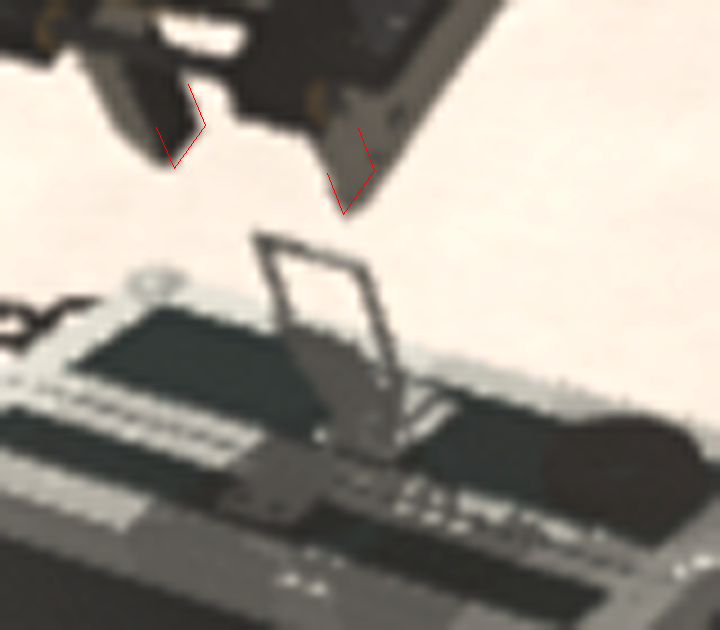

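Run:
```python
from pl import *
plan([((12.5,0.6,273.5),25,4)],60)
```

```text
t 3.45 tcp_case [ 30.2  -0.9 316.5] th 24.3 yawerr [-0.    -0.008 -0.   ] F_case [ 0.53 -0.39  1.64] op 64.2 M [ 0.09 -0.24  0.05] q [-0.12  0.66  0.83 -0.18  2.03  1.13]
[60, -0.5, -0.4, 11.6, -0.003, -0.002, -0.0]
[60, -0.4, -0.4, 11.6, -0.003, -0.002, -0.0]
[60, -0.4, -0.5, 11.7, -0.003, -0.002, -0.0]
[60, -0.4, -0.5, 11.6, -0.003, -0.002, -0.0]
```

Request:
move_arm(
  increments=[
    [60,-0.4,-0.5,11.6,-0.003,-0.002,0],
    [60,-0.4,-0.5,11.6,-0.003,-0.002,0],
    [60,-0.4,-0.5,11.6,-0.003,-0.002,0],
    [60,-0.4,-0.5,11.6,-0.003,-0.002,0],
    [60,0,0,0,0,0,0],
  ],
)

```text
time: 4.08
tool_pos: [0.5529, -0.0501, 0.2735]
tool_rot: [2.709, -0.001, -1.305]
contact_force: [0.4, 0.4, -0.3]
opening: 0.0601
```

```bash
python3 look2.py a3
```

```text
t 4.12 tcp_case [ 12.9   0.3 274. ] th 24.7 yawerr [-0.    -0.001 -0.001] F_case [ 0.52 -0.46 -0.25] op 60.1 M [ 0.07 -0.19  0.06] q [-0.13  0.64  0.99 -0.18  1.91  1.15]
```

View pics/a3.png

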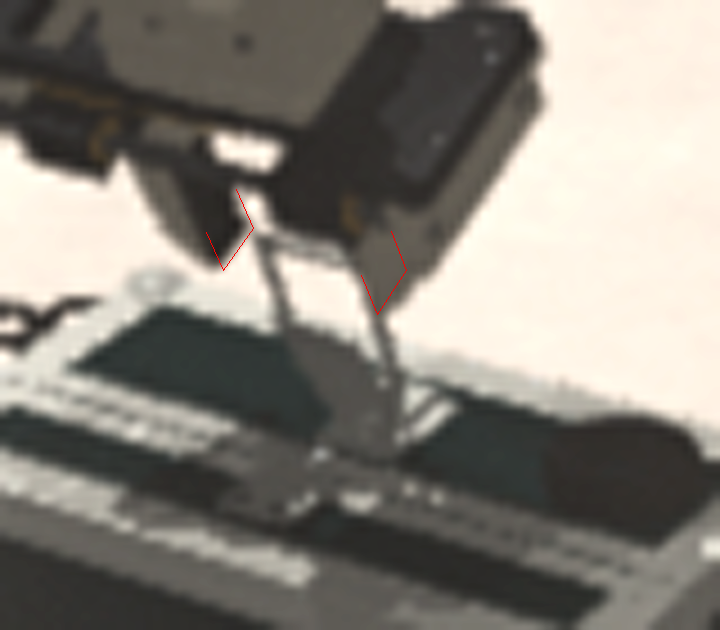

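Request:
move_arm(
  increments=[
    [40,0,0,0,0,0,0],
    [40,0,0,0,0,0,0],
    [40,0,0,0,0,0,0],
    [40,0,0,0,0,0,0],
  ],
  newtons=8,
)

```text
time: 4.62
tool_pos: [0.5532, -0.0481, 0.2747]
tool_rot: [2.711, 0.002, -1.304]
contact_force: [-0.8, 0.8, -1.0]
opening: 0.0428
```

```bash
python3 look2.py a4
```

```text
t 4.67 tcp_case [ 13.5   2.2 274.7] th 24.7 yawerr [-0.     0.001  0.001] F_case [-1.57  2.57 -0.78] op 43.3 M [ 0.27 -0.18 -0.14] q [-0.13  0.64  0.99 -0.17  1.91  1.15]
```

View pics/a4.png

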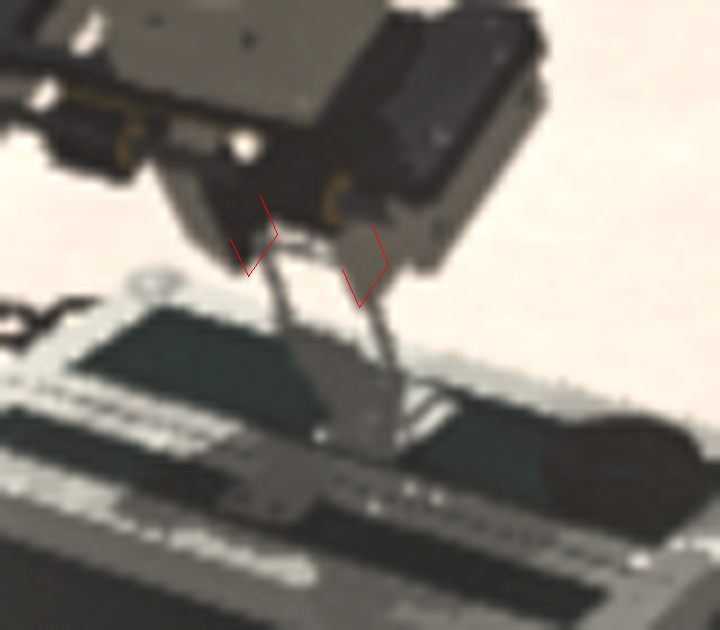

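```bash
cat > arc.py <<'E'
from pl import *
def arc(pin,phs,ths,y,off,op,L=57):
    w=[]
    for ph,th in zip(phs,ths):
        t=np.radians(th); w.append(((pin[0]+L*np.cos(ph)-off*np.sin(t),y,pin[1]+L*np.sin(ph)-off*np.cos(t)),th,1))
    plan(w,op)
E
python3 - <<'E'
from arc import *
arc((-6.5,229.3),np.linspace(1.15,.45,9)[1:],np.linspace(25,28,9)[1:],2.5,7,40)
E
```

```text
t 4.67 tcp_case [ 13.5   2.2 274.7] th 24.7 yawerr [-0.     0.001  0.001] F_case [-1.57  2.57 -0.78] op 43.3 M [ 0.27 -0.18 -0.14] q [-0.13  0.64  0.99 -0.17  1.91  1.15]
[40, -0.3, -5.1, -0.2, -0.012, 0.001, 0.001]
[40, -0.0, -4.9, 0.6, -0.007, -0.0, 0.0]
[40, -0.0, -4.9, 0.9, -0.006, -0.0, 0.0]
[40, -0.0, -4.7, 1.3, -0.007, -0.0, 0.0]
[40, -0.0, -4.7, 1.7, -0.006, -0.0, 0.0]
[40, -0.0, -4.5, 2.1, -0.007, -0.0, 0.0]
[40, -0.0, -4.3, 2.5, -0.007, -0.0, 0.0]
[40, -0.0, -4.0, 2.8, -0.006, -0.0, 0.0]
```

Request:
move_arm(
  increments=[
    [40,-0.3,-5,0,-0.012,0,0],
    [40,0,-5,0.6,-0.007,0,0],
    [40,0,-4.9,0.9,-0.006,0,0],
    [40,0,-4.7,1.3,-0.007,0,0],
    [40,0,-4.7,1.7,-0.006,0,0],
    [40,0,-4.5,2.1,-0.007,0,0],
  ],
)

```text
time: 5.42
tool_pos: [0.5776, -0.0412, 0.256]
tool_rot: [2.666, 0.001, -1.304]
contact_force: [0.8, 2.8, 1.0]
opening: 0.0431
```

```bash
python3 look2.py a5
```

```text
t 5.47 tcp_case [ 39.2   2.5 255.1] th 27.3 yawerr [-0.     0.     0.002] F_case [5.82 2.74 4.61] op 43.2 M [ 0.47 -0.58 -0.19] q [-0.11  0.73  0.88 -0.18  1.97  1.16]
```

View pics/a5.png

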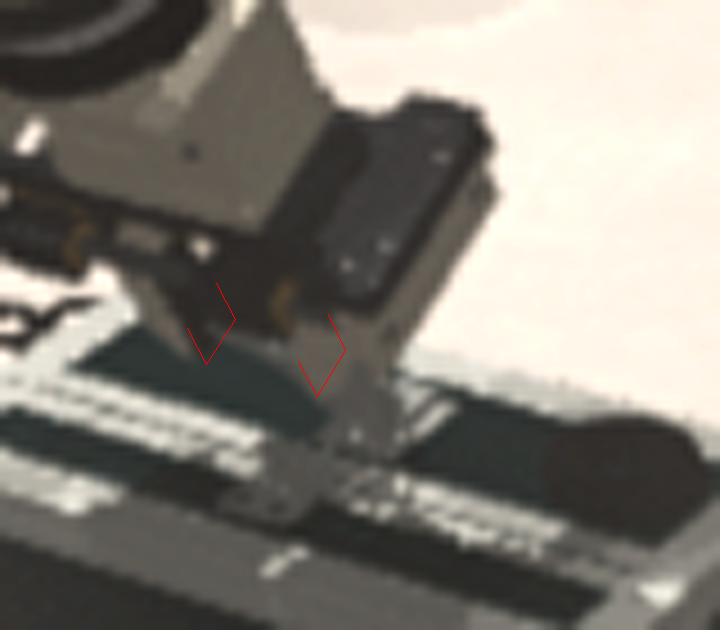

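Request:
move_arm(
  increments=[
    [40,0,0,0,0,0,0],
  ],
)

```text
time: 5.6
tool_pos: [0.5783, -0.041, 0.255]
tool_rot: [2.666, 0.001, -1.303]
contact_force: [1.1, 2.5, 2.6]
opening: 0.0431
```

Run:
```python
from arc import *
arc((-6.5,229.3),np.linspace(.58,-.1,8)[1:],np.linspace(27.5,30,8)[1:],2.5,7,40,L=58)
```

```text
t 5.60 tcp_case [ 39.5   2.5 255. ] th 27.3 yawerr [-0.     0.     0.002] F_case [1.7  2.12 2.61] op 43.1 M [ 0.42 -0.2  -0.18] q [-0.11  0.73  0.88 -0.18  1.97  1.16]
[40, -0.0, -4.1, 3.4, -0.01, 0.0, 0.002]
[40, -0.0, -4.5, 3.4, -0.007, 0.0, -0.0]
[40, -0.0, -4.1, 3.8, -0.006, 0.0, -0.0]
[40, -0.0, -3.7, 4.2, -0.006, 0.0, -0.0]
[40, -0.0, -3.4, 4.5, -0.006, 0.0, -0.0]
[40, -0.0, -2.9, 4.8, -0.007, 0.0, -0.0]
[40, -0.0, -2.5, 5.0, -0.006, 0.0, -0.0]
```

Request:
move_arm(
  increments=[
    [40,0,-4.1,3.4,-0.01,0,0.002],
    [40,0,-4.5,3.4,-0.007,0,0],
    [40,0,-4.1,3.8,-0.006,0,0],
    [40,0,-3.7,4.2,-0.006,0,0],
    [40,0,-3.4,4.5,-0.006,0,0],
  ],
)

```text
time: 6.22
tool_pos: [0.5871, -0.0386, 0.2273]
tool_rot: [2.63, -0.001, -1.305]
contact_force: [0.6, 2.5, 1.2]
opening: 0.043
```

```bash
python3 look2.py a6
```

```text
t 6.28 tcp_case [ 48.7   2.6 226.2] th 29.4 yawerr [ 0.  0. -0.] F_case [4.2  1.7  0.74] op 43.2 M [ 0.43 -0.68 -0.2 ] q [-0.1   0.79  0.86 -0.19  1.97  1.17]
```

View pics/a6.png

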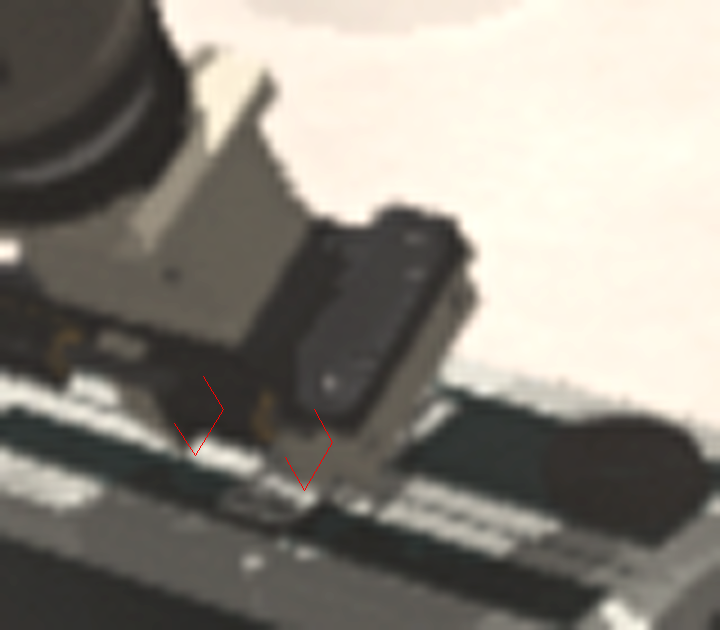

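Run:
```python
from arc import *
plan([((46.5,2.6,210),29,4)],40)
```

```text
t 6.28 tcp_case [ 48.7   2.6 226.2] th 29.4 yawerr [ 0.  0. -0.] F_case [4.2  1.7  0.74] op 43.2 M [ 0.43 -0.68 -0.2 ] q [-0.1   0.79  0.86 -0.19  1.97  1.17]
[40, -0.0, -1.5, 3.8, 0.002, 0.0, -0.0]
[40, -0.0, -1.5, 3.8, 0.001, 0.0, -0.0]
[40, -0.0, -1.5, 3.8, 0.002, 0.0, -0.0]
[40, -0.0, -1.5, 3.8, 0.001, 0.0, -0.0]
```

Request:
move_arm(
  increments=[
    [40,0,-1.5,3.8,0,0,0],
    [40,0,-1.5,3.8,0,0,0],
    [40,0,-1.5,3.8,0,0,0],
    [40,0,-1.5,3.8,0,0,0],
    [40,0,0,0,0,0,0],
  ],
)

```text
time: 6.9
tool_pos: [0.5843, -0.0393, 0.2084]
tool_rot: [2.628, 0.0, -1.305]
contact_force: [1.9, 2.8, -0.1]
opening: 0.0432
```

Run:
```python
from arc import *
plan([((45.5,2.6,206),29,4)],40)
```

```text
t 6.90 tcp_case [ 45.8   2.5 208.4] th 29.4 yawerr [ 0.     0.001 -0.   ] F_case [ 2.54  2.18 -0.11] op 43.2 M [ 0.47 -0.52 -0.18] q [-0.1   0.79  0.9  -0.19  1.93  1.18]
[40, -0.0, -0.2, 0.6, 0.002, 0.0, -0.0]
[40, -0.0, -0.3, 0.5, 0.002, 0.0, -0.0]
[40, -0.0, -0.2, 0.6, 0.002, 0.0, -0.0]
[40, -0.1, -0.2, 0.6, 0.002, 0.001, -0.0]
```

Request:
move_arm(
  increments=[
    [40,0,-0.3,0.6,0,0,0],
    [40,0,-0.3,0.6,0,0,0],
    [40,0,-0.3,0.6,0,0,0],
  ],
)

```text
time: 7.28
tool_pos: [0.5839, -0.0395, 0.2068]
tool_rot: [2.627, 0.0, -1.306]
contact_force: [0.4, 2.4, 2.0]
opening: 0.0431
```

```bash
python3 -c "
from arc import *
state()"
```

```text
t 7.28 tcp_case [ 45.3   2.5 206.8] th 29.5 yawerr [ 0.     0.001 -0.001] F_case [1.01 2.16 2.05] op 43.1 M [ 0.39 -0.17 -0.19] q [-0.1   0.79  0.91 -0.19  1.92  1.18]
```

Request:
move_arm(
  increments=[
    [40,0,-0.4,0.7,0,0,0],
    [40,0,-0.4,0.7,0,0,0],
    [40,0,0,0,0,0,0],
  ],
)

```text
time: 7.65
tool_pos: [0.5837, -0.0396, 0.2059]
tool_rot: [2.627, 0.0, -1.306]
contact_force: [0.2, 1.5, 1.1]
opening: 0.0435
```

```bash
python3 look2.py a7
```

```text
t 7.70 tcp_case [ 45.1   2.5 205.9] th 29.5 yawerr [ 0.     0.001 -0.001] F_case [0.45 2.04 2.99] op 43.1 M [ 0.4  -0.06 -0.14] q [-0.1   0.79  0.91 -0.19  1.92  1.18]
```

View pics/a7.png

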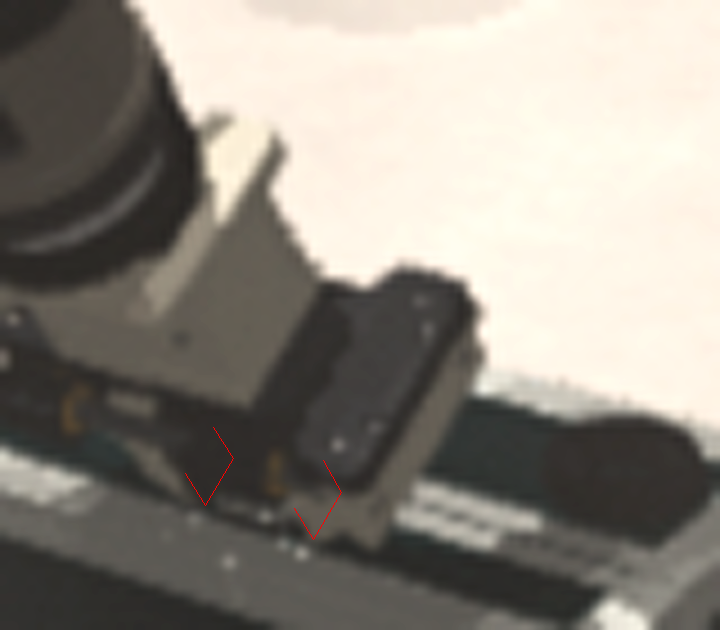

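Request:
move_arm(
  increments=[
    [40,0,-0.4,0.8,0,0,0],
    [40,0,-0.4,0.8,0,0,0],
    [40,0,0,0,0,0,0],
  ],
)

```text
time: 8.07
tool_pos: [0.5837, -0.0396, 0.2058]
tool_rot: [2.628, -0.001, -1.306]
contact_force: [-0.2, 2.0, 1.1]
opening: 0.0435
```

```bash
python3 -c "
from arc import *
state()"
```

```text
t 8.07 tcp_case [ 45.1   2.5 205.8] th 29.4 yawerr [-0.    -0.    -0.001] F_case [0.28 1.95 1.07] op 43.5 M [ 0.38 -0.12 -0.17] q [-0.1   0.79  0.91 -0.19  1.92  1.18]
```

Request:
move_arm(
  increments=[
    [40,0,-0.8,1.4,0,0,0],
    [40,0,0,0,0,0,0],
  ],
)

```text
time: 8.32
tool_pos: [0.5836, -0.0396, 0.2053]
tool_rot: [2.629, -0.002, -1.306]
contact_force: [0.4, 1.8, 1.7]
opening: 0.0434
```

```bash
python3 -c "
from arc import *
state()"
```

```text
t 8.32 tcp_case [ 45.1   2.5 205.3] th 29.4 yawerr [-0.    -0.001 -0.002] F_case [0.87 1.67 1.72] op 43.4 M [ 0.48 -0.05 -0.23] q [-0.1   0.79  0.91 -0.19  1.92  1.18]
```

Request:
move_arm(
  increments=[
    [40,0,0.1,-0.2,0,0,0],
    [40,0,1.3,0.7,0,0,0],
    [40,0,1.3,0.7,0,0,0],
    [40,0,1.3,0.7,0,0,0],
  ],
  newtons=20,
)

```text
time: 8.82
tool_pos: [0.5833, -0.0397, 0.2052]
tool_rot: [2.641, -0.003, -1.304]
contact_force: [5.9, 4.3, 4.2]
opening: 0.0429
```

```bash
python3 -c "
from arc import *
state()"
```

```text
t 8.82 tcp_case [ 44.7   2.5 205.2] th 28.7 yawerr [-0.    -0.003 -0.   ] F_case [6.86 2.63 4.17] op 42.9 M [ 0.72 -0.87 -0.28] q [-0.1   0.78  0.93 -0.19  1.9   1.18]
```

Request:
move_arm(
  increments=[
    [40,0,2,0.9,-0.008,0,0],
    [40,0,2,0.9,-0.004,0,0],
    [40,0,2,0.9,-0.004,0,0],
  ],
)

```text
time: 9.2
tool_pos: [0.5807, -0.0403, 0.2055]
tool_rot: [2.637, -0.004, -1.302]
contact_force: [4.9, 3.3, 3.4]
opening: 0.0429
```

```bash
python3 -c "
from arc import *
state()"
```

```text
t 9.20 tcp_case [ 42.1   2.6 205.5] th 28.9 yawerr [ 0.    -0.005  0.001] F_case [5.56 1.89 3.43] op 42.9 M [ 0.65 -0.78 -0.3 ] q [-0.1   0.78  0.93 -0.19  1.9   1.18]
```

Request:
move_arm(
  increments=[
    [40,0,2.2,1.1,-0.004,0.002,0],
    [40,0,2.2,1.1,-0.004,0.002,0],
    [40,0,2.2,1.1,-0.004,0.001,0],
    [40,0,2.2,1.1,-0.004,0,0],
  ],
)

```text
time: 9.7
tool_pos: [0.5755, -0.0417, 0.2056]
tool_rot: [2.635, -0.01, -1.297]
contact_force: [4.5, 2.7, 3.6]
opening: 0.0426
```

```bash
python3 -c "
from arc import *
state()"
```

```text
t 9.70 tcp_case [ 36.6   2.5 205.6] th 29.1 yawerr [ 0.    -0.013  0.002] F_case [5.08 1.41 3.57] op 42.6 M [ 0.61 -0.59 -0.28] q [-0.1   0.77  0.96 -0.2   1.89  1.18]
```

Request:
move_arm(
  increments=[
    [40,0,2.2,1.2,-0.003,-0.004,0],
    [40,0,2.2,1.2,-0.003,-0.004,0],
    [40,0,2.2,1.2,-0.003,-0.003,0],
  ],
)

```text
time: 10.07
tool_pos: [0.5709, -0.043, 0.2057]
tool_rot: [2.634, -0.002, -1.301]
contact_force: [3.7, 2.6, 3.4]
opening: 0.0427
```

```bash
python3 look2.py a8
```

```text
t 10.12 tcp_case [ 31.6   2.5 205.7] th 29.1 yawerr [ 0.    -0.003  0.002] F_case [3.78 2.86 2.95] op 42.9 M [ 0.47 -0.44 -0.27] q [-0.11  0.76  0.97 -0.19  1.88  1.18]
```

View pics/a8.png

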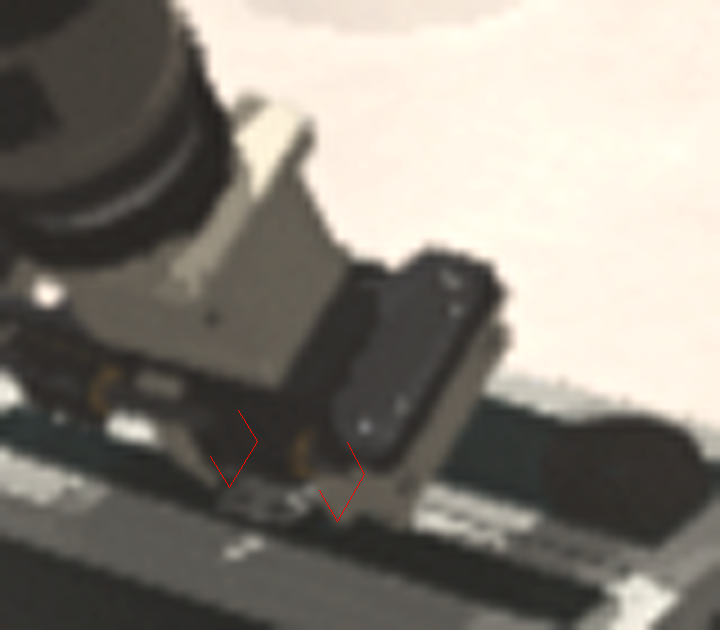

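Request:
move_arm(
  increments=[
    [40,0,1.9,1.2,-0.003,-0.002,0],
    [40,0,1.9,1.2,-0.003,-0.002,0],
  ],
)

```text
time: 10.38
tool_pos: [0.5678, -0.0438, 0.2057]
tool_rot: [2.632, 0.001, -1.302]
contact_force: [3.8, 3.3, 3.2]
opening: 0.0425
```

```bash
python3 -c "
from arc import *
state()"
```

```text
t 10.38 tcp_case [ 28.7   2.6 205.7] th 29.2 yawerr [ 0.    -0.     0.002] F_case [4.5  2.16 3.25] op 42.5 M [ 0.5  -0.52 -0.24] q [-0.11  0.75  0.98 -0.19  1.88  1.18]
```

Request:
move_arm(
  increments=[
    [40,0,1.7,1.0,-0.003,0,0],
    [40,0,1.7,1.0,-0.003,0,0],
  ],
)

```text
time: 10.62
tool_pos: [0.5655, -0.0445, 0.2056]
tool_rot: [2.631, -0.0, -1.302]
contact_force: [3.7, 3.8, 3.7]
opening: 0.0427
```

```bash
python3 -c "
from arc import *
state()"
```

```text
t 10.62 tcp_case [ 26.2   2.5 205.6] th 29.3 yawerr [ 0.    -0.002  0.003] F_case [4.53 2.72 3.72] op 42.7 M [ 0.5  -0.69 -0.19] q [-0.11  0.75  0.99 -0.19  1.87  1.18]
```

Request:
move_arm(
  increments=[
    [40,0,1.4,0.9,-0.002,0,0],
  ],
)

```text
time: 10.75
tool_pos: [0.5647, -0.0447, 0.2055]
tool_rot: [2.632, -0.001, -1.301]
contact_force: [4.8, 3.5, 4.1]
opening: 0.0426
```

```bash
python3 look2.py a9
```

```text
t 10.80 tcp_case [ 25.3   2.6 205.5] th 29.2 yawerr [ 0.    -0.002  0.003] F_case [4.16 2.35 3.15] op 42.7 M [ 0.47 -0.6  -0.22] q [-0.11  0.75  1.   -0.19  1.87  1.18]
```

View pics/a9.png

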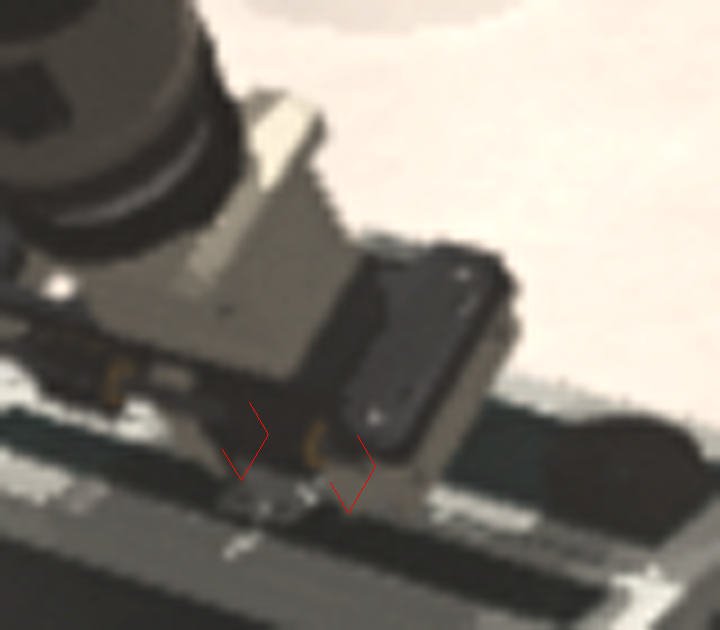

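Request:
move_arm(
  increments=[
    [40,0,1.5,0.9,-0.002,0,0],
    [40,0,1.5,0.9,-0.002,0,0],
  ],
)

```text
time: 11.05
tool_pos: [0.5639, -0.0449, 0.2054]
tool_rot: [2.636, -0.002, -1.3]
contact_force: [8.9, 5.2, 4.0]
opening: 0.0429
```

```bash
python3 -c "
from arc import *
state()"
```

```text
t 11.05 tcp_case [ 24.7   2.6 205.4] th 29.0 yawerr [ 0.    -0.004  0.003] F_case [9.96 2.71 3.98] op 42.9 M [ 0.7  -1.16 -0.27] q [-0.11  0.74  1.   -0.19  1.86  1.18]
```

Request:
move_arm(
  increments=[
    [40,0,1.5,0.9,-0.003,0,0],
    [40,0,1.5,0.9,-0.003,0,0],
  ],
)

```text
time: 11.3
tool_pos: [0.564, -0.0449, 0.2054]
tool_rot: [2.641, -0.004, -1.298]
contact_force: [7.7, 4.7, 3.7]
opening: 0.0426
```

```bash
python3 -c "
from arc import *
state()"
```

```text
t 11.30 tcp_case [ 24.7   2.6 205.4] th 28.7 yawerr [ 0.    -0.006  0.004] F_case [8.65 2.55 3.71] op 42.6 M [ 0.73 -1.09 -0.28] q [-0.11  0.74  1.01 -0.19  1.86  1.18]
```

Request:
move_arm(
  increments=[
    [40,0,1.9,1.1,-0.003,0,0],
    [40,0,1.9,1.1,-0.003,0,0],
    [40,0,1.9,1.1,-0.003,0,0],
  ],
)

```text
time: 11.68
tool_pos: [0.5639, -0.0449, 0.2054]
tool_rot: [2.651, -0.006, -1.296]
contact_force: [9.3, 5.5, 3.9]
opening: 0.0428
```

```bash
python3 look.py b1
```

```text
t 11.78 tcp_case [ 24.6   2.6 205.4] th 28.1 yawerr [ 0.    -0.01   0.005] F_case [10.34  2.55  3.64] op 42.6 M [ 0.83 -1.4  -0.39] q [-0.11  0.73  1.02 -0.19  1.84  1.18]
```

View pics/b1.png

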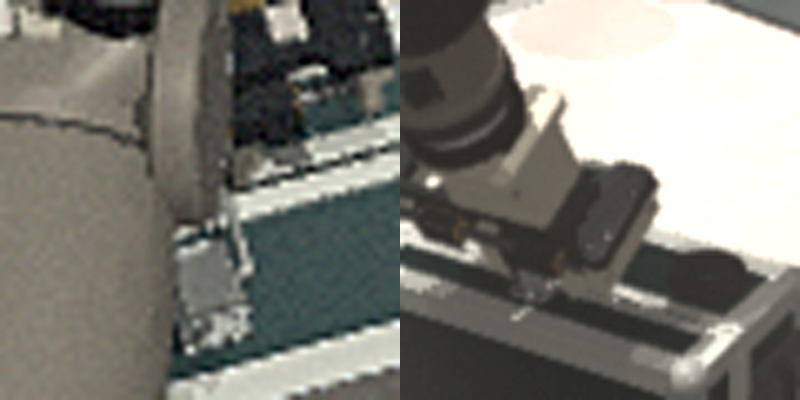

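Run:
```python
import cv2
a=cv2.imread("pics/b1_top_full.png")
cv2.imwrite("pics/b1t.png",cv2.convertScaleAbs(cv2.resize(a[170:220,330:380],None,fx=12,fy=12,interpolation=cv2.INTER_CUBIC),alpha=1.3))
from h import *
import numpy as np
p0=[0.5408057,-0.0538236,0.2660]
for q in (0.6,.8,.9,1.0,1.1):
    P=np.array([[-14-56*np.cos(q)+k*np.sin(q),y,215+56*np.sin(q)+k*np.cos(q)] for k in(7,) for y in (13,-13)]+[[-14-16*np.cos(q),-19.5,215+16*np.sin(q)]])/1000
    print(q,np.round((proj("top",case2w(p0,P))-[330,170]+.5)*12).tolist())
```

```text
0.6 [[184.0, 536.0], [291.0, 507.0], [275.0, 388.0]]
0.8 [[176.0, 501.0], [284.0, 471.0], [274.0, 379.0]]
0.9 [[172.0, 481.0], [279.0, 451.0], [273.0, 374.0]]
1.0 [[166.0, 460.0], [274.0, 430.0], [271.0, 368.0]]
1.1 [[161.0, 438.0], [269.0, 408.0], [270.0, 362.0]]
```

View pics/b1t.png

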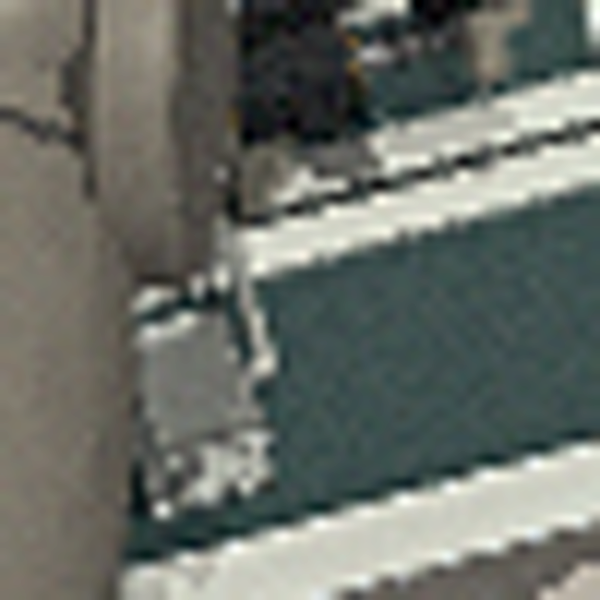

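Request:
move_arm(
  increments=[
    [40,0,0,0,0,0,0],
    [40,0,0,0,0,0,0],
    [40,0,0,0,0,0,0],
  ],
  newtons=10,
)

```text
time: 12.15
tool_pos: [0.5639, -0.0449, 0.2053]
tool_rot: [2.651, -0.006, -1.295]
contact_force: [2.1, 3.2, 2.1]
opening: 0.0428
```

```bash
python3 -c "
from arc import *
state()"
```

```text
t 12.15 tcp_case [ 24.6   2.5 205.3] th 28.1 yawerr [ 0.    -0.01   0.005] F_case [2.83 2.57 2.07] op 42.8 M [ 0.41 -0.18 -0.11] q [-0.11  0.73  1.02 -0.19  1.84  1.18]
```

Request:
move_arm(
  increments=[
    [40,-0.6,-0.3,0,0,0,0],
    [40,-0.3,0,0,0,0,0],
  ],
  newtons=5,
)

```text
time: 12.4
tool_pos: [0.5638, -0.0449, 0.2052]
tool_rot: [2.65, -0.008, -1.296]
contact_force: [1.8, 1.6, 3.3]
opening: 0.0437
```

```bash
python3 -c "
from arc import *
state()"
```

```text
t 12.40 tcp_case [ 24.6   2.6 205.2] th 28.1 yawerr [ 0.    -0.011  0.004] F_case [2.13 1.03 3.34] op 43.7 M [ 0.14 -0.23 -0.04] q [-0.11  0.73  1.02 -0.19  1.84  1.18]
```

Eased; open slowly, then lift clear along the tool axis.

Request:
move_arm(
  increments=[
    [45,0,0,0,0,0,0],
    [48,0,0,0,0,0,0],
    [54,0,0,0,0,0,0],
    [62,0,0,0,0,0,0],
    [66,0,0,0,0,0,0],
    [66,0,-2,-6,0,0,0],
    [66,0,-3,-12,0,0,0],
    [66,0,-6,-20,0,0,0],
    [66,0,-10,-30,0,0,0],
    [66,0,-10,-35,0,0,0],
  ],
)

```text
time: 13.65
tool_pos: [0.6373, -0.0233, 0.2816]
tool_rot: [2.644, -0.005, -1.297]
contact_force: [1.5, -0.4, 0.1]
opening: 0.0662
```

```bash
python3 look2.py b2; python3 look.py b3
```

```text
t 13.70 tcp_case [104.    4.2 284.3] th 28.1 yawerr [ 0.    -0.011  0.005] F_case [1.   0.1  2.46] op 66.0 M [ 0.07 -0.34 -0.05] q [-0.07  0.91  0.46 -0.21  2.22  1.14]
t 13.80 tcp_case [101.8   3.9 280.5] th 28.3 yawerr [ 0.    -0.01   0.005] F_case [ 0.59 -0.24 -0.31] op 66.1 M [ 0.11 -0.27 -0.02] q [-0.07  0.9   0.48 -0.21  2.21  1.14]
```

View pics/b2.png

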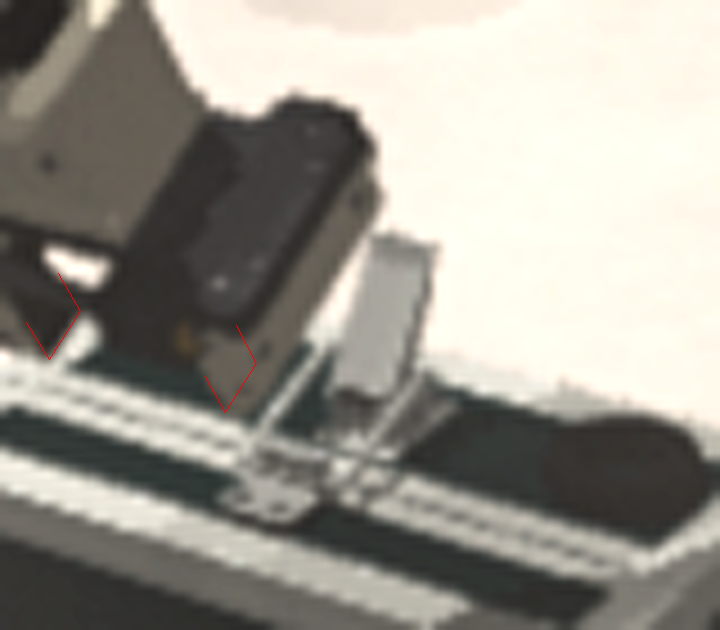

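View pics/b3.png

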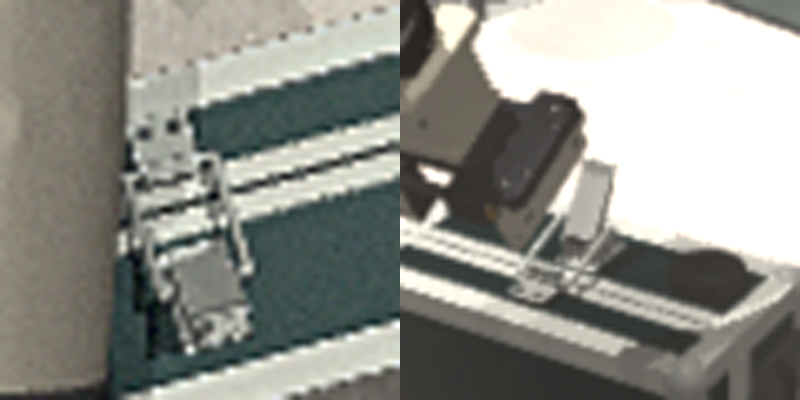

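```bash
cat > ov.py <<'E'
import cv2,sys
from h import *
n,q=sys.argv[1],float(sys.argv[2])
p0=[0.5408057,-0.0538236,0.2660]; y=2.0
pin=(-14-16*np.cos(q),215+16*np.sin(q)); bx=pin[0]+np.sqrt(57**2-(pin[1]-211.5)**2); print("bar x",bx)
out=[]
for c,x0,y0,w,f in (("top",332,172,40,10),("scene",275,150,45,9)):
    a=cv2.imread(f"pics/{n}_{c}_full.png"); z=cv2.convertScaleAbs(cv2.resize(a[y0:y0+w,x0:x0+w],(400,400),interpolation=cv2.INTER_CUBIC),alpha=1.2); f=400/w
    z2=z.copy()
    def L(P,col):
        g=((proj(c,case2w(p0,np.array(P)/1000))-[x0,y0]+.5)*f).astype(int); cv2.polylines(z2,[g],False,col,1)
    L([[pin[0],y+19.5,pin[1]],[bx,y+19.5,211.5],[bx,y-19.5,211.5],[pin[0],y-19.5,pin[1]]],(0,0,255))
    t=(-14-56*np.cos(q)+7*np.sin(q),215+56*np.sin(q)+7*np.cos(q))
    t0=(-14+7*np.sin(q),215+7*np.cos(q))
    L([[t0[0],y+13,t0[1]],[t[0],y+13,t[1]],[t[0],y-13,t[1]],[t0[0],y-13,t0[1]]],(0,255,0))
    out+=[np.hstack([z,z2])]
cv2.imwrite(f"pics/{n}_ov_top.png",out[0]);cv2.imwrite(f"pics/{n}_ov_scene.png",out[1])
E
python3 ov.py b3 0.95
```

```text
bar x 31.24823896631138
```

View pics/b3_ov_top.png

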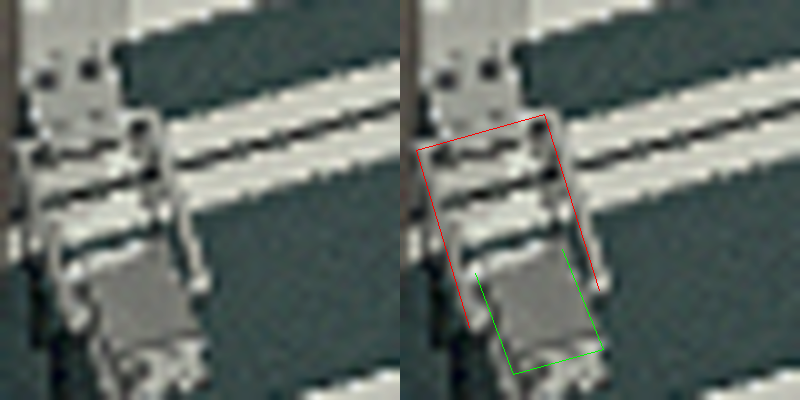

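View pics/b3_ov_scene.png

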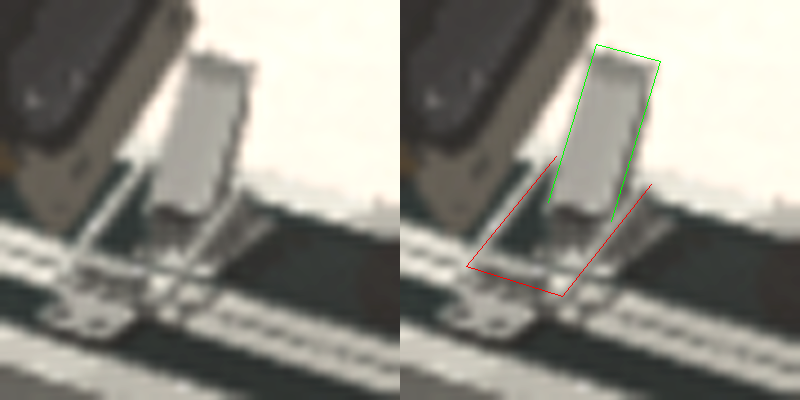

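```bash
cat > press.py <<'E'
from pl import *
def tcp(q,th,L,k=0):
    P=np.array([-14-L*np.cos(q)+8.2*np.sin(q),215+L*np.sin(q)+8.2*np.cos(q)])+k*np.array([np.sin(q),np.cos(q)])
    t=np.radians(th); return (P[0]+9.5*np.cos(t),0.5,P[1]-9.5*np.sin(t))
E
python3 - <<'E'
from press import *
print(tcp(.95,30,50),tcp(.95,30,50,20))
plan([((70,1,325),30,2),((15,.5,305),30,2),(tcp(.95,30,50,15),30,2)],0)
E
```

```text
(np.float64(-28.186905997969145), 0.5, np.float64(255.69057657307252)) (np.float64(-11.918595902181671), 0.5, np.float64(267.3242383623502))
t 13.80 tcp_case [101.8   3.9 280.5] th 28.3 yawerr [ 0.    -0.01   0.005] F_case [ 0.59 -0.24 -0.31] op 66.1 M [ 0.11 -0.27 -0.02] q [-0.07  0.9   0.48 -0.21  2.21  1.14]
[0, 1.5, 24.6, -12.0, -0.015, -0.005, 0.002]
[0, 1.4, 24.7, -11.7, -0.014, -0.005, 0.003]
[0, 0.3, 18.8, 22.4, -0.0, 0.0, -0.0]
[0, 0.2, 18.9, 22.4, -0.0, 0.0, -0.0]
[0, 0.0, 3.3, 25.3, -0.0, 0.0, -0.0]
[0, 0.0, 3.2, 25.3, -0.0, 0.0, -0.0]
```

Request:
move_arm(
  increments=[
    [0,1.5,24.6,-12,-0.015,-0.005,0.002],
    [0,1.4,24.7,-12,-0.014,-0.005,0.003],
    [0,0.3,19,22,0,0,0],
    [0,0.2,19,22,0,0,0],
    [0,0,0,0,0,0,0],
    [0,0,0,0,0,0,0],
  ],
  newtons=20,
)

```text
time: 14.55
tool_pos: [0.545, -0.0526, 0.3136]
tool_rot: [2.613, 0.0, -1.309]
contact_force: [0.4, 0.5, -0.3]
opening: 0.0104
```

Run:
```python
from press import *
plan([(tcp(.95,30,50,12),30,4)],0)
```

```text
t 14.55 tcp_case [4.300e+00 1.000e-01 3.136e+02] th 30.3 yawerr [ 0.     0.003 -0.004] F_case [ 0.5   0.35 -0.34] op 10.4 M [ 0.12 -0.32  0.03] q [-0.13  0.67  0.86 -0.22  2.1   1.12]
[0, -0.1, -1.5, 13.9, 0.001, 0.001, -0.001]
[0, -0.0, -1.5, 13.8, 0.001, 0.0, -0.001]
[0, -0.1, -1.5, 13.9, 0.002, 0.001, -0.001]
[0, -0.1, -1.4, 13.9, 0.001, 0.001, -0.001]
```

Request:
move_arm(
  increments=[
    [0,0,-1.5,12,0,0,-0.001],
    [0,0,-1.5,12,0,0,-0.001],
    [0,0,-1.5,12,0,0,-0.001],
    [0,0,0,0,0,0,0],
  ],
)

```text
time: 15.05
tool_pos: [0.5332, -0.0565, 0.2821]
tool_rot: [2.619, -0.0, -1.307]
contact_force: [0.2, 0.0, -0.1]
opening: 0.0006
```

```bash
python3 look2.py c1
```

```text
t 15.10 tcp_case [ -7.8  -0.7 282.6] th 29.9 yawerr [ 0.     0.    -0.002] F_case [ 1.41 -0.15  0.85] op 0.2 M [ 0.1  -0.27  0.02] q [-0.13  0.65  0.98 -0.21  1.99  1.13]
```

View pics/c1.png

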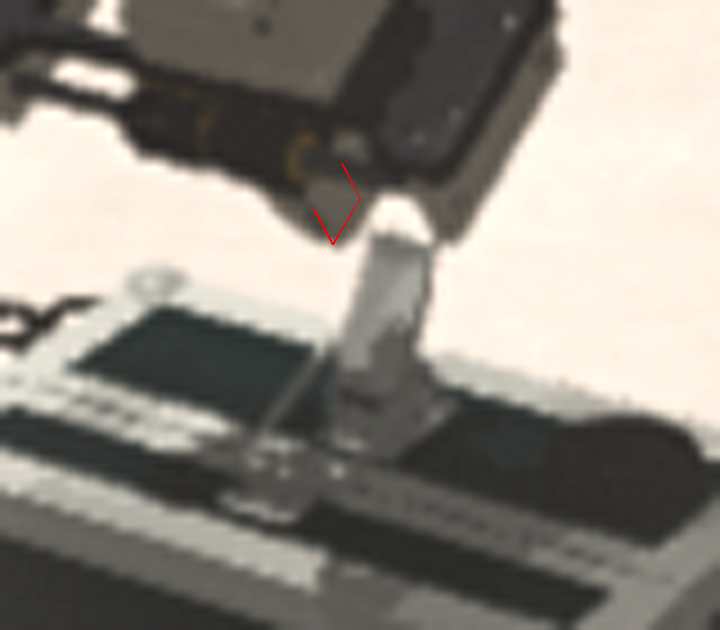

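Run:
```python
from press import *
plan([(tcp(.95,30,50,5),30,4),(tcp(.95,30,50,-2),30,2),(tcp(.75,25,50,-2),25,3),(tcp(.55,19,50,-2),19,3)],0)
```

```text
t 15.10 tcp_case [ -7.8  -0.7 282.6] th 29.9 yawerr [ 0.     0.    -0.002] F_case [ 1.41 -0.15  0.85] op 0.2 M [ 0.1  -0.27  0.02] q [-0.13  0.65  0.98 -0.21  1.99  1.13]
[0, -0.3, 0.5, 7.2, -0.0, 0.0, -0.001]
[0, -0.3, 0.6, 7.3, -0.001, 0.0, -0.0]
[0, -0.3, 0.5, 7.2, -0.0, 0.0, -0.001]
[0, -0.3, 0.6, 7.3, -0.001, 0.0, -0.0]
[0, -0.0, 1.4, 3.2, 0.0, 0.0, -0.0]
[0, -0.0, 1.5, 3.2, 0.0, 0.0, -0.0]
[0, -0.0, 1.5, 2.7, 0.029, 0.0, -0.0]
[0, -0.0, 1.5, 2.7, 0.029, 0.0, -0.0]
[0, -0.0, 1.6, 2.7, 0.03, 0.0, -0.0]
[0, -0.0, 1.1, 2.8, 0.035, 0.0, -0.0]
[0, -0.0, 1.3, 2.8, 0.034, 0.0, -0.0]
[0, -0.0, 1.3, 2.7, 0.035, 0.0, -0.0]
```

Request:
move_arm(
  increments=[
    [0,-0.3,0.5,7.2,0,0,0],
    [0,-0.3,0.6,7.2,0,0,0],
    [0,-0.3,0.5,7.2,0,0,0],
    [0,-0.3,0.6,5,0,0,0],
    [0,0,1.4,2.5,0,0,0],
    [0,0,1.4,2.5,0,0,0],
  ],
)

```text
time: 15.85
tool_pos: [0.5137, -0.0608, 0.2572]
tool_rot: [2.622, -0.002, -1.306]
contact_force: [1.6, 0.5, 1.7]
opening: 0.0004
```

Run:
```python
from press import *
plan([(tcp(.95,30,50,-2),30,2),(tcp(.75,25,50,-2),25,3),(tcp(.55,19,50,-2),19,3)],0)
```

```text
t 15.85 tcp_case [-28.    0.4 257.2] th 29.7 yawerr [-0.    -0.001 -0.002] F_case [1.71 0.08 1.69] op 0.4 M [ 0.14 -0.4  -0.02] q [-0.14  0.62  1.1  -0.21  1.9   1.14]
[0, -0.1, 0.1, 1.6, -0.002, -0.001, -0.001]
[0, -0.0, 0.1, 1.6, -0.002, -0.0, -0.001]
[0, -0.0, 1.5, 2.7, 0.029, -0.0, -0.0]
[0, -0.0, 1.5, 2.7, 0.029, -0.0, -0.0]
[0, -0.0, 1.7, 2.7, 0.029, -0.0, -0.0]
[0, -0.0, 1.1, 2.8, 0.035, -0.0, -0.0]
[0, -0.0, 1.2, 2.8, 0.035, -0.0, -0.0]
[0, -0.0, 1.4, 2.7, 0.035, -0.0, -0.0]
```

Request:
move_arm(
  increments=[
    [0,0,0.5,2.5,0,0,0],
    [0,0,1.5,2.7,0.029,0,0],
    [0,0,1.5,2.7,0.029,0,0],
    [0,0,1.5,2.7,0.029,0,0],
  ],
)

```text
time: 16.35
tool_pos: [0.5059, -0.063, 0.251]
tool_rot: [2.721, -0.004, -1.305]
contact_force: [3.5, 1.3, 2.3]
opening: 0.0006
```

Run:
```python
from press import *
plan([(tcp(.6,20,50,-2),20,4)],0)
```

```text
t 16.35 tcp_case [-36.1   0.3 251. ] th 24.1 yawerr [-0.    -0.003 -0.002] F_case [3.69 0.32 2.27] op 0.6 M [ 0.24 -0.57 -0.03] q [-0.17  0.54  1.21 -0.18  1.77  1.14]
[0, -0.1, 0.9, 2.0, 0.018, -0.001, -0.0]
[0, -0.0, 1.0, 2.1, 0.018, -0.001, -0.001]
[0, -0.1, 1.0, 2.0, 0.018, -0.0, -0.001]
[0, -0.0, 1.0, 2.0, 0.018, -0.001, 0.0]
```

```bash
cat >> press.py <<'E'
def qest():
    s=robot.observe(); R=Ro.from_euler("xyz",s["tool_rot"]).as_matrix(); best=None
    for sg in (1,-1):
        P=w2c(s["tool_pos"]+R[:,1]*sg*0.0095); d=np.array([-14-P[0],P[2]-215]); r=np.hypot(*d); print("corner",sg,"q %.3f L %.1f"%(np.arctan2(d[1],d[0])-np.arcsin(8.2/r),np.sqrt(r*r-67)))
E
python3 - <<'E'
from press import *
plan([(tcp(.5,17,50,-2.5),17,5)],0); qest()
E
```

```text
t 16.35 tcp_case [-36.1   0.3 251. ] th 24.1 yawerr [-0.    -0.003 -0.002] F_case [3.69 0.32 2.27] op 0.6 M [ 0.24 -0.57 -0.03] q [-0.17  0.54  1.21 -0.18  1.77  1.14]
[0, -0.0, 1.0, 2.6, 0.025, -0.001, -0.0]
[0, -0.1, 1.1, 2.6, 0.025, -0.0, -0.001]
[0, -0.0, 1.1, 2.5, 0.025, -0.001, -0.0]
[0, -0.1, 1.2, 2.6, 0.024, -0.001, -0.001]
[0, -0.0, 1.3, 2.5, 0.025, -0.0, 0.0]
corner 1 q 0.750 L 49.8
corner -1 q 0.937 L 33.9
```

Request:
move_arm(
  increments=[
    [0,0,1.1,2.8,0.025,0,0],
    [0,0,1.2,2.8,0.025,0,0],
    [0,0,1.2,2.8,0.025,0,0],
    [0,0,1.2,2.8,0.025,0,0],
    [0,0,1.3,2.8,0.025,0,0],
  ],
)

```text
time: 16.98
tool_pos: [0.4963, -0.0657, 0.2407]
tool_rot: [2.86, -0.005, -1.305]
contact_force: [4.3, 0.8, 2.8]
opening: 0.0001
```

Run:
```python
from press import *
plan([(tcp(.3,9,51,-2.5),9,5)],0); qest()
```

```text
t 16.98 tcp_case [-46.1   0.3 240.7] th 16.1 yawerr [-0.    -0.005 -0.002] F_case [ 4.33 -0.36  2.8 ] op 0.1 M [ 0.3  -0.7  -0.03] q [-0.2   0.45  1.36 -0.13  1.59  1.12]
[0, -0.1, 0.7, 1.6, 0.025, -0.001, -0.0]
[0, 0.0, 0.7, 1.5, 0.025, -0.001, -0.001]
[0, -0.0, 0.8, 1.6, 0.025, -0.001, 0.0]
[0, -0.1, 0.8, 1.5, 0.024, -0.001, -0.0]
[0, -0.0, 0.9, 1.5, 0.025, -0.001, -0.001]
corner 1 q 0.437 L 49.3
corner -1 q 0.532 L 31.5
```

Run:
```python
from press import *
plan([(tcp(.1,3,52,-3),3,7)],0)
```

```text
t 16.98 tcp_case [-46.1   0.3 240.7] th 16.1 yawerr [-0.    -0.005 -0.002] F_case [ 4.33 -0.36  2.8 ] op 0.1 M [ 0.3  -0.7  -0.03] q [-0.2   0.45  1.36 -0.13  1.59  1.12]
[0, -0.0, 0.7, 2.6, 0.033, -0.001, -0.0]
[0, -0.1, 0.8, 2.5, 0.032, -0.0, -0.0]
[0, -0.0, 0.8, 2.5, 0.033, -0.001, -0.001]
[0, -0.1, 1.0, 2.4, 0.033, -0.001, 0.0]
[0, 0.0, 1.0, 2.5, 0.033, -0.001, 0.0]
[0, -0.0, 1.1, 2.4, 0.032, -0.0, -0.0]
[0, -0.1, 1.2, 2.4, 0.033, -0.001, -0.0]
```

Request:
move_arm(
  increments=[
    [0,0,0.8,2.6,0.033,0,0],
    [0,0,0.8,2.6,0.033,0,0],
    [0,0,0.9,2.6,0.033,0,0],
    [0,0,1,2.6,0.033,0,0],
  ],
)

```text
time: 17.48
tool_pos: [0.4892, -0.0675, 0.2291]
tool_rot: [2.997, -0.004, -1.306]
contact_force: [1.5, 0.3, -0.3]
opening: 0.0004
```

```bash
python3 look2.py c2
python3 - <<'E'
from press import *
plan([(tcp(.05,1,52,-3),1,5)],0); qest()
E
```

```text
t 17.52 tcp_case [-54.3   0.5 229. ] th 8.3 yawerr [-0.    -0.003 -0.002] F_case [0.22 1.07 0.47] op 0.1 M [ 0.01 -0.12 -0.03] q [-0.25  0.36  1.5  -0.07  1.41  1.08]
t 17.52 tcp_case [-54.3   0.5 229. ] th 8.3 yawerr [-0.    -0.003 -0.002] F_case [0.22 1.07 0.47] op 0.1 M [ 0.01 -0.12 -0.03] q [-0.25  0.36  1.5  -0.07  1.41  1.08]
[0, -0.0, 0.2, 1.3, 0.026, -0.001, -0.0]
[0, -0.0, 0.2, 1.3, 0.025, -0.0, -0.001]
[0, -0.0, 0.3, 1.3, 0.026, -0.001, 0.0]
[0, -0.0, 0.3, 1.3, 0.025, -0.001, -0.0]
[0, -0.0, 0.3, 1.3, 0.026, -0.001, -0.0]
corner 1 q 0.141 L 51.3
corner -1 q 0.139 L 32.3
```

View pics/c2.png

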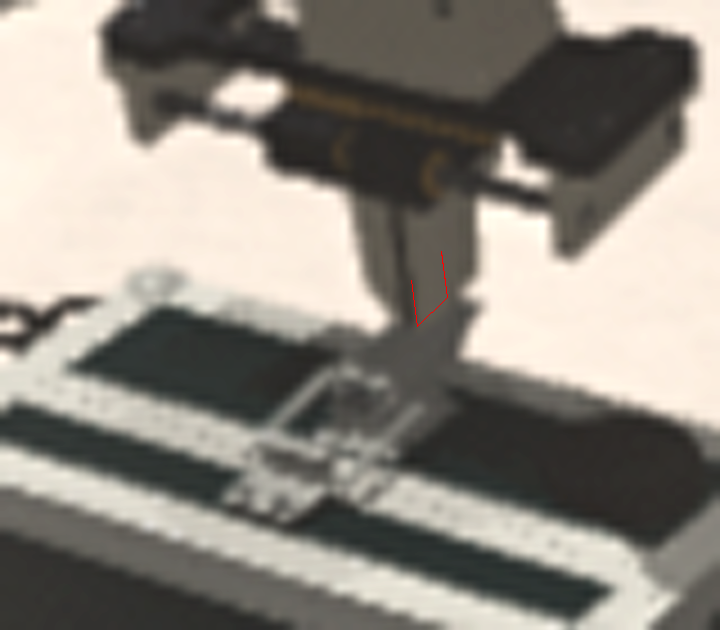

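Request:
move_arm(
  increments=[
    [0,0,0.3,2.4,0.026,0,0],
    [0,0,0.3,2.4,0.026,0,0],
    [0,0,0.3,2.4,0.026,0,0],
  ],
)

```text
time: 17.9
tool_pos: [0.4861, -0.0683, 0.2224]
tool_rot: [3.078, -0.004, -1.306]
contact_force: [-1.6, 3.1, 25.9]
opening: 0.0003
```

Run:
```python
from press import *
state(); qest()
```

```text
t 17.90 tcp_case [-56.6   0.5 222.4] th 3.6 yawerr [-0.    -0.004 -0.002] F_case [-0.73  3.45 25.88] op 0.3 M [0.5  0.84 0.01] q [-0.27  0.32  1.58 -0.04  1.3   1.04]
corner 1 q -0.004 L 52.1
corner -1 q -0.044 L 32.8
```

Request:
move_arm(
  increments=[
    [0,0,0,-0.6,0,0,0],
    [0,0,0,0.2,0,0,0],
  ],
)

```text
time: 18.15
tool_pos: [0.4859, -0.0683, 0.2236]
tool_rot: [3.081, -0.005, -1.307]
contact_force: [1.3, -0.4, 1.2]
opening: 0.0007
```

Run:
```python
from press import *
state(); qest()
```

```text
t 18.15 tcp_case [-56.7   0.4 223.6] th 3.5 yawerr [-0.    -0.004 -0.002] F_case [ 1.13 -0.73  1.15] op 0.7 M [ 0.07 -0.08  0.02] q [-0.27  0.31  1.58 -0.04  1.3   1.04]
corner 1 q 0.019 L 52.4
corner -1 q -0.004 L 33.2
```

Stop felt; the lever was pressed flat. Now retreat straight up and inspect.

Request:
move_arm(
  increments=[
    [0,0,0,-5,0,0,0],
    [0,0,0,-15,0,0,0],
    [0,0,0,-30,0,0,0],
    [0,0,10,-45,0,0,0],
    [0,0,45,-35,0,0,0],
    [0,0,55,-20,0,0,0],
    [0,0,55,0,0,0,0],
    [0,0,0,0,0,0,0],
  ],
)

```text
time: 19.15
tool_pos: [0.3316, -0.1095, 0.3874]
tool_rot: [3.075, -0.003, -1.305]
contact_force: [0.4, -0.1, -0.2]
opening: 0.0005
```

```bash
python3 look.py d1; python3 ov.py d1 0.0
```

```text
t 19.25 tcp_case [-214.3    0.9  386.7] th 3.8 yawerr [ 0.    -0.002  0.001] F_case [ 0.15 -0.79  0.47] op 0.7 M [ 0.03 -0.    0.  ] q [-0.49 -0.04  1.55 -0.05  1.68  0.81]
bar x 26.8924423803373
```

View pics/d1_ov_top.png

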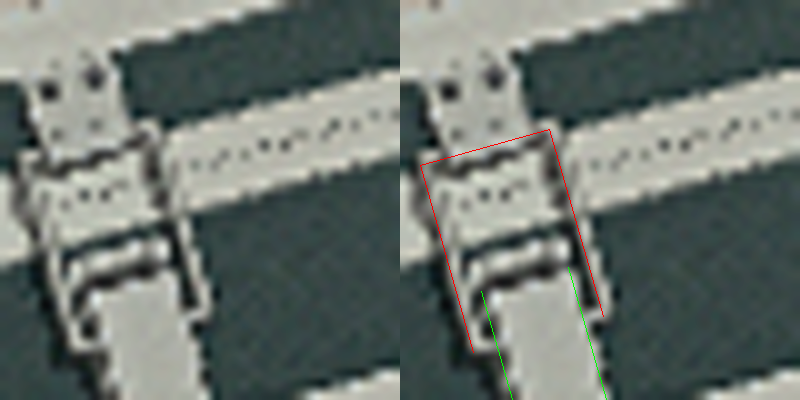

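View pics/d1_ov_scene.png

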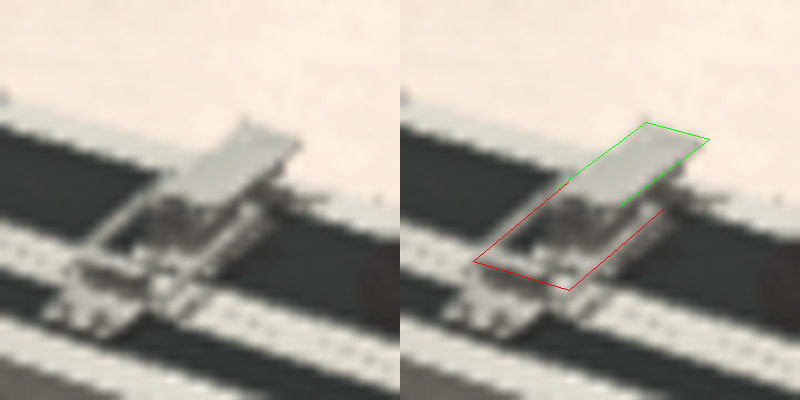

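View pics/d1_top_full.png

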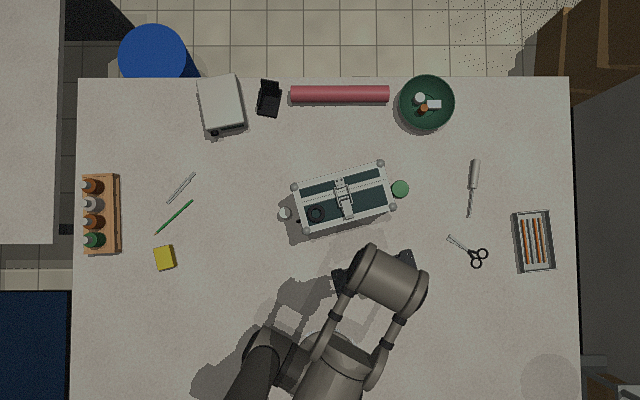

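Run:
```python
from cell import robot
print(robot.hand_in())
```

```text
the job is handed in; nothing more can be done
None
```

The latch is closed and the job is handed in at about 19 s on the robot's clock. No verdict is reported.

- **Loop:** I pinched the loop by its end bar, swung it over and down behind the hook, and drew it back until it met a firm stop. I held it there for over 0.5 s at 9–10 N at the wrist. About 4.5 N of that was lever drag, so I estimate 5–6 N on the hook. Pictures after I eased the pull and let go showed the bar behind the hook and the lever still up at about 0.95 rad.
- **Lever:** I pressed it with closed fingers down to its hard stop. The push peaked at 25.9 N in the end-of-move readings, taken at the stop after the lever was flat. That is close to the 30 N limit and harder than I intended; the press itself showed only about 5 N on the way down.
- **Final pictures:** with the arm clear, about 1 s after release, the lever lies flat, the loop is on the hook and the seam is drawn shut. The bystanders look unmoved by eye.
- **Not confirmed:** the pictures resolve the lever angle only to about 0.05 rad. That it is past centre rests on having felt the stop and on its staying down. I could not measure the hook load or the lid angle directly.
- **Disagreement:** the bar position worked out from the grip when home was about 3 mm off the picture. The grip had probably slipped a little along the wires.

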